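Shut and lock out one dosing valve

TASK

On the laundry's dosing manifold, turn the valve with the straight bar handle clockwise until it is firmly shut on its rubber seat, without overtightening it. Then lower the grey lockout cap gently over that handle until its rim rests flat on the manifold, and let go. Do not touch the neighbouring valves, and leave everything else where it stands.

Things in the scene. Friction and masses are not known exactly. Their poses are not given: they have to be found in the camera images.
- manifold: white dosing manifold fixed to the table: block 130 mm (x) by 370 mm (y), 50 mm tall, with five valves in one row along its y at 64 mm pitch, in any order; a pump housing 70 mm tall adjoins it, 67 to 157 mm out on its +x side. Origin: centre of the block's underside, under the middle valve; z up
- bar_valve: fixed steel collar under the bar handle, 44 mm across, 8 mm tall (5 mm straight, then bevelled to 38 mm across), standing on the manifold. Origin: on the valve's axis at the manifold's top surface, 50 mm above the table; z up
- bar_top (a point): centre of the top face of the bar handle (black, the only one shaped as an upright straight bar): 34 mm long along its x, 14 mm thick along its y, top 50 mm above the manifold's surface; its flat sides reach down to 19 mm above the surface, where a 34 mm wide disc begins. Turns with the handle about the vertical valve axis; clockwise from above shuts; 0.3 to 1.2 rad of free turn, 0.05 Nm drag either way
- seat (a joint): unseen rubber seat in the bar valve: its squeeze in rad of handle turn, 0 = untouched. Where the handle meets it cannot be seen. From there the torque rises 1.5 Nm per rad above the 0.05 Nm drag. Firmly shut: 0.3 Nm in all, squeeze 0.17; over 0.45 Nm (0.27) it is crushed. Let go, it springs back to about 0.03 and stays shut; turning the handle back loses that
- cap: loose grey lockout cap, 0.09 kg, rim down on the table: round hood open below, 55 mm outside, 48 mm inside, 54 mm tall (50 mm deep inside), with a round stud on top to hold it by, 20 mm across, 28 mm tall (stud top 82 mm above the rim). Goes over the bar handle and, with 2 mm to spare all round, its collar, till the rim rests on the manifold. Origin: centre of the open rim; z up
- round_valve: neighbouring valve on the manifold, with a black handle shaped as a plain round drum 32 mm across, 26 mm tall, standing on a steel collar 44 mm across and 8 mm tall; it turns at a slight touch. Origin: on its axis at the manifold's top surface.
- star_valve: neighbouring valve on the manifold, with a black handle shaped as a three-lobed star 32 mm across, 24 mm tall, standing on a steel collar 44 mm across and 8 mm tall; it turns at a slight touch. Origin: on its axis at the manifold's top surface.
- square_valve: neighbouring valve on the manifold, with a black handle shaped as a square block 23 mm wide, 24 mm tall, standing on a steel collar 44 mm across and 8 mm tall; it turns at a slight touch. Origin: on its axis at the manifold's top surface.
- cone_valve: neighbouring valve on the manifold, with a black handle shaped as a cone 32 mm across at the foot, 30 mm tall, standing on a steel collar 44 mm across and 8 mm tall; it turns at a slight touch. Origin: on its axis at the manifold's top surface.
- cup: white open measuring cup, 64 mm wide, 70 mm tall, loose on the table; bystander. Origin: centre of its underside.
- bottle: blue detergent bottle, 72 mm wide, 190 mm tall, loose on the table; bystander. Origin: centre of its underside.
- carton: cardboard carton 70 x 150 x 120 mm tall, loose on the table; bystander. Origin: centre of its underside.
- jar: white closed jar, 68 mm wide, 90 mm tall, loose on the table; bystander. Origin: centre of its underside.
Not all that is in view belongs to the job. Leave any yellow look-alike of the cap alone.

How it is judged:
By the outcome, as a careful person would: the job done as asked, in the order asked, and still so for the second after the job is handed in, with the robot touching nothing.
It also fails if it takes over 69 s, if anything falls off the work surface, if the arm or the gripper's body presses on something with over 40 N, if the wrist force passes 120 N, or if a joint passes its speed limit or range.

ROBOT

A 7-joint arm with a two-finger parallel gripper is mounted at the origin on the work surface. World frame = base frame: x ahead of the robot, y to its left, z up, the work surface at z = 0. Lengths are in m, angles in rad, forces in N, time in s.
With the tool pointing down it reaches from about 0.4 to 0.85 m from the base axis. Payload 10.4 kg.
Tool frame: the origin (TCP) lies between the finger pads; the fingertips stand tcp_to_tips ahead of it and the grasp point (between the pads) lies 8 mm behind it (tcp_to_tips is the distance from the TCP to the fingertips, in m); z points along the fingers, y is the line along which they close (so a half turn about z gives the same grasp; the last joint's range is limited). The gripper opens to 85 mm and grips with 20 to 120 N. Pads are 22 mm wide; open, the fingers measure 114 mm over their backs; the gripper's body (76 mm by 85 mm) begins 54 mm behind the grasp point. The pads swing forward as they close: fully open they stand 13 mm farther back than shut.
Start: joints at [1.289, 0.332, -0.065, 1.46, 0.022, 1.35, -0.088], TCP at [0.16, -0.604, 0.242] pointing down, gripper open.
Joint ranges: [-2.6, 2.6], [-0.5, 2.12], [-1.47, 1.34], [0.16, 2.42], [-1.27, 4.41], [0.06, 2.06], [-2.6, 2.6]. Speed limits (rad/s): [2.22, 2.22, 2.79, 2.79, 3.14, 3.14, 3.14].

INTERFACE

Orientations are given as a unit quaternion [x, y, z, w].
In Python, from workcell import * gives the robot as it stands.
- The arm moves only by the tool apply_moves, never from a script. Its argument "rows" is a list of rows, each an object of numbers: "x", "y", "z": the shift along the tool's x, y, z in mm; "ax", "ay", "az": the turn, a rotation vector about the tool's x, y, z in degrees; "gripper": the closure, from 0 (fully open) to 1 (shut). A call has 1 to 5 rows; each row shifts and turns the commanded pose from where the row before left it, along the tool's axes as they then stand; what a row does not reach is not made up. A row lasts 1/12 s, in which the tool goes at most 41.7 mm and 7.16 degrees, less where a joint would pass 70% of its speed; a pose out of reach is approached as far as the arm can. A call with a gripper value outside its range is refused whole. The fingers move at their own pace and stop on an object; "newtons" is the grip in N (left out, the last holds). Time passes only in rows, so rows that do not move let the fingers close. It gives the time, the measured TCP pose, the force, the opening and the grip force at its end, in the units of the state.
- get_obs(): the state, without advancing time (a new reading comes with each control period).
- camera(name): name is "scene" or "top"; returns a dict with "color" (420x560x3 uint8, red, green, blue), "fov_y" (degrees; the focal length in pixels is half the picture's height over the tangent of half this angle, whatever the lens; pixels are square), "cx", "cy" (the principal point, pixels), "k1" (the pictures are not rectified: a ray, as slopes to the right and down, at radius r is drawn at 1 + k1 r^2 times it, then the intrinsics apply), "rvec" (rotation vector, rad) and "tvec" (3), from world to camera coordinates, as OpenCV has them. Camera axes: x right, y down, z forward; pixel columns grow to the right and rows downward; lengths in m; the calibration is good to about 2 mm. A picture is of the moment at which its call begins. There is no depth.
- hand_in(): hands the job in; it is judged then, once.
The state is a dict: "clock": time; "joint_pos": joint angles; "joint_velocities": joint speeds; "tau": joint torques, N m; "position": TCP position; "ee_rot": TCP orientation; "ft_force": force on the tool from outside, world axes, zero at the start; "torque": the same for the moment, N m; "grip_width": opening from 0.0 (shut) to 1.0 (fully open); "grasp_force": force on a finger pad.
Only numpy, scipy, OpenCV 4.12 (cv2) and the standard library are available. Lean on these libraries where they do the work, as an engineer would, in place of code of your own. Each camera call takes 0.05 s, during which the arm holds its last target. There are 200 camera calls.

## Working session

There is one attempt and no reset: what is moved stays moved. The work goes in short steps, Python scripts to look and compute and a tool call to move; the robot and the scene stay as the last step left them, time stands still between calls to the robot, and variables do not carry over. Pictures are saved under pics/ and viewed, at most 13 in all, crops included, and the job is handed in when it is done.

Besides the shell and the picture viewer there is one more tool, called after ">>>" by a JSON object that holds its "api" and its "payload", one argument or row to a line. apply_moves: Moves the arm, as the interface text tells. Its arguments: {"type":"object","properties":{"rows":{"type":"array","items":{"type":"object","properties":{"x":{"type":"number"},"y":{"type":"number"},"z":{"type":"number"},"ax":{"type":"number"},"ay":{"type":"number"},"az":{"type":"number"},"gripper":{"type":"number"}}}},"newtons":{"type":"number"}},"required":["rows"]}

```bash
mkdir -p pics; ls
cat > h.py <<'E'
from workcell import *
import numpy as np, cv2
from scipy.spatial.transform import Rotation as R
def cam(n):
    c=camera(n); c['f']=c['color'].shape[0]/2/np.tan(np.radians(c['fov_y'])/2); c['Rm']=R.from_rotvec(c['rvec']).as_matrix(); c['t']=np.array(c['tvec']); return c
def K(c): return np.array([[c['f'],0,c['cx']],[0,c['f'],c['cy']],[0,0,1.]])
def dist(c): return np.array([c['k1'],0,0,0,0.])
def ray(c,u,v):
    p=cv2.undistortPoints(np.array([[[u,v]]],float),K(c),dist(c))[0,0]
    return -c['Rm'].T@c['t'], c['Rm'].T@np.array([p[0],p[1],1])
def onz(c,u,v,z):
    o,d=ray(c,u,v); return o+d*(z-o[2])/d[2]
def proj(c,P): return cv2.projectPoints(np.array(P,float).reshape(-1,3),c['rvec'],c['t'],K(c),dist(c))[0].reshape(-1,2)
def save(c,name,box=None,s=1):
    im=c['color'][:,:,::-1]
    if box: im=im[box[1]:box[3],box[0]:box[2]]
    cv2.imwrite('pics/'+name,cv2.resize(im,None,fx=s,fy=s,interpolation=cv2.INTER_CUBIC))
E
python3 - <<'E'
from h import *
for n in('scene','top'):
    c=cam(n); save(c,n+'1.png',s=1.4); print(n,c['f'],c['cx'],c['cy'],c['k1'],-c['Rm'].T@c['t'])
o=get_obs(); print(o); 
try: print(tcp_to_tips)
except Exception as e: print(e)
E
```

```text
pics
scene 439.276000608015 288.3545252412487 203.1954580081859 -0.025408425069710663 [ 1.35391364 -0.44471069  0.69363889]
top 413.2783129876145 277.509708463911 212.65438671385897 -0.1102960234819441 [ 0.27735995 -0.01217285  1.27124216]
{'clock': 0.1, 'joint_pos': array([ 1.28939053,  0.33279693, -0.06468675,  1.46090093,  0.02156941,
        1.34989234, -0.0884996 ]), 'joint_velocities': array([-0.00063116, -0.00074198,  0.0004713 , -0.00226256, -0.00042122,
        0.00097107, -0.00124798]), 'tau': array([ 1.66113299e-03, -6.26745772e+01,  4.93026618e-02, -3.92427742e+01,
        1.63013733e-02,  7.03096695e-03,  5.29956094e-05]), 'position': array([ 0.15986568, -0.60385745,  0.24158196]), 'ee_rot': array([ 9.91638828e-01,  1.29042667e-01, -1.01508714e-04, -6.43900660e-04]), 'ft_force': array([0.13761182, 0.50833865, 0.12232399]), 'torque': array([ 0.03722532, -0.00323848, -0.01091435]), 'grasp_force': 0.0, 'grip_width': 1.0033509829917258}
0.011
```

View pics/scene1.png

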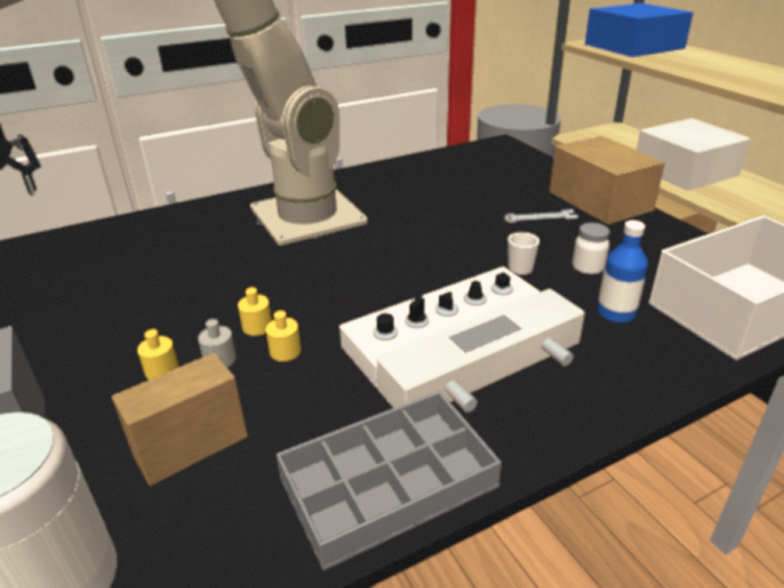

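View pics/top1.png

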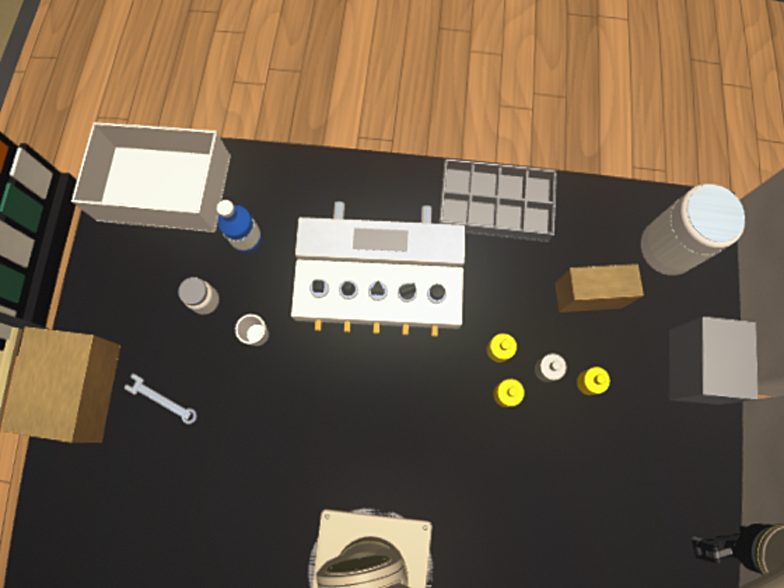

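The scene view shows five valves in a row; the candidates for the bar are the handles at top (291,207) and scene (298,222). The grey cap is at top (394,262), scene (154,246), with yellow look-alikes on three sides. I'll enlarge both and measure.

```bash
cat > m.py <<'E'
from h import *
t=cam('top'); s=cam('scene')
a=cv2.resize(t['color'][185:235,205:340,::-1],None,fx=5.8,fy=5.8,interpolation=cv2.INTER_CUBIC)
b=cv2.resize(s['color'][185:245,225:385,::-1],None,fx=4.9,fy=4.9,interpolation=cv2.INTER_CUBIC)
w=min(a.shape[1],b.shape[1]); cv2.imwrite('pics/crop1.png',np.vstack([a[:,:w],b[:,:w]]))
def blobs(m,lo,hi):
    n,l,st,ce=cv2.connectedComponentsWithStats(m.astype(np.uint8)); return [(i,ce[i].round(1),st[i][4],l) for i in range(1,n) if lo<st[i][4]<hi]
# manifold top corners
g=t['color'].astype(int); 
white=(g.min(2)>200); 
for i,ce,ar,l in blobs(white,3000,20000):
    ct=max(cv2.findContours((l==i).astype(np.uint8),0,1)[0],key=cv2.contourArea)
    r=cv2.minAreaRect(ct); bx=cv2.boxPoints(r); print('white',ce,ar,[onz(t,*p,.05).round(4) for p in bx])
dark=(g.max(2)<70)
for i,ce,ar,l in blobs(dark,40,400):
    if 200<ce[0]<340 and 185<ce[1]<225:
        ys,xs=np.where(l==i); print('dark top',ce,ar,onz(t,*ce,.08).round(4), 'angle',cv2.minAreaRect(np.c_[xs,ys].astype(np.float32)))
# cap
grey=(g.max(2)-g.min(2)<40)&(g.max(2)>90)
for i,ce,ar,l in blobs(grey,100,700):
    if 375<ce[0]<415 and 240<ce[1]<285: print('cap',ce,ar,onz(t,*ce,.054).round(4))
gs=s['color'].astype(int)
for z in (0.05,):pass
grey=(gs.max(2)-gs.min(2)<25)&(gs.max(2)>80)
for i,ce,ar,l in blobs(grey,100,2000):
    if 135<ce[0]<175 and 225<ce[1]<270: print('cap scene',ce,ar,np.where(l==i)[0].min(),np.where(l==i)[0].max())
E
python3 m.py
```

```text
white [269.6 208.4] 4109 [array([0.5096, 0.2298, 0.05  ]), array([0.6372, 0.2428, 0.05  ]), array([ 0.6585, -0.1319,  0.05  ]), array([ 0.5311, -0.1359,  0.05  ])]
cap [394.7 261.6] 264 [ 0.4598 -0.3386  0.054 ]
cap scene [155.8 244.8] 378 227 261
```

View pics/crop1.png

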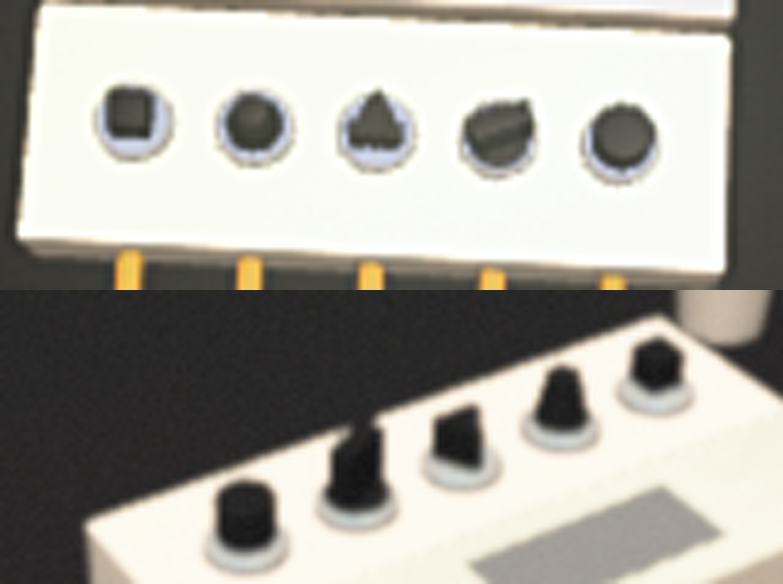

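The enlarged crop settles it. Left to right in the top view are square (227,206), cone (249,206), star (269,207), bar (291,208) and round (311,208). Only the fourth has a tall upright bar, and the scene view shows the same handle as second from its left. Next I'll refine the bar's axis and yaw, and the cap's position.

```bash
cat > m2.py <<'E'
from h import *
t=cam('top'); s=cam('scene'); g=t['color'].astype(int); gs=s['color'].astype(int)
# dark handles on the top face, weighted blob
def dk(im,box):
    x0,y0,x1,y1=box; m=(im[y0:y1,x0:x1].max(2)<130).astype(np.uint8)
    n,l,st,ce=cv2.connectedComponentsWithStats(m)
    return [(ce[i]+[x0,y0],st[i][4],np.argwhere(l==i)[:,::-1]+[x0,y0]) for i in range(1,n) if 20<st[i][4]<600]
for ce,a,p in dk(g,(212,195,328,222)):
    w=cv2.PCACompute(p.astype(np.float64),None)[1][0]; print('top',ce.round(1),a,onz(t,*ce,.08).round(4),w.round(2))
print(t['color'][198:218,280:304].mean(2).astype(int))
c0=np.array([.584,.0517]); yaw=.058
for k in(-128,-64,0,64,128):
    P=np.r_[c0+k/1e3*np.array([-np.sin(yaw),np.cos(yaw)]),.058]; print(k,P.round(4),proj(t,P).round(1),proj(s,P).round(1))
# collar: light-bluish pixels
b=(g[:,:,2]-g[:,:,0]>12)&(g.min(2)>120); b[:195]=0;b[222:]=0;b[:,:212]=0;b[:,328:]=0
for lo in(216,238,259,281,301):
    ys,xs=np.where(b[:,lo:lo+22]); print('collar',len(xs),cv2.minEnclosingCircle(np.c_[xs+lo,ys].astype(np.float32)) if len(xs) else '')
P=lambda x,y,z:proj(t,[x,y,z])[0].round(1)
# cap
sub=g[240:285,375:415]; print('cap px',((sub.max(2)>90)).sum())
m=np.zeros(g.shape[:2],np.uint8); m[240:285,375:415]=(sub.min(2)>100)
ct=max(cv2.findContours(m,0,1)[0],key=cv2.contourArea); ci=cv2.minEnclosingCircle(ct); print('capcirc',ci,onz(t,*ci[0],.054).round(4))
print(t['color'][252:272,384:406].mean(2).astype(int))
m=(gs.max(2)-gs.min(2)<25)&(gs.max(2)>80); 
for r in range(225,264,3):
    xs=np.where(m[r,130:180])[0]+130; print(r,xs.min() if len(xs) else '',xs.max() if len(xs) else '',end=' | ')
x,y=.4598,-.3386
print(proj(s,[[x,y,.082],[x,y,.054],[x,y,0]]).round(1),P(x,y,.082),P(x,y,0.054))
E
python3 m2.py
```

```text
top [226.8 204. ] 70 [0.5747 0.1769 0.08  ] [0. 1.]
top [248.3 205.7] 75 [0.5764 0.1124 0.08  ] [0.28 0.96]
top [269.3 206.2] 62 [0.5816 0.05   0.08  ] [-0.12  0.99]
top [290.7 207.5] 100 [ 0.5845 -0.0139  0.08  ] [ 0.91 -0.41]
top [311.8 208.2] 93 [ 0.5893 -0.0766  0.08  ] [ 0.96 -0.28]
[[249 249 249 249 249 249 249 249 249 249 249 249 249 249 249 249 249 249
  249 249 248 249 249 249]
 [249 249 249 249 249 249 249 249 249 249 249 249 249 249 249 249 249 249
  249 249 248 249 249 249]
 [249 249 249 249 249 249 249 249 250 251 251 251 252 252 253 251 251 249
  249 249 249 249 248 249]
 [249 249 249 249 249 249 251 252 253 254 251 252 255 255 255 238 253 252
  250 249 249 249 249 249]
 [248 249 249 249 249 252 253 239 215 222 186 182 175 187 158 129 202 254
  251 249 249 249 249 249]
 [249 249 249 249 252 254 242 174 147 120  96  98  90  95  78  80 175 255
  252 249 249 249 249 249]
 [249 249 249 251 254 227 167  98  96  84  79  83  84  84  82  79 133 255
  254 250 249 249 249 249]
 [249 249 250 253 240 142  97  79  85  87  88  89  92  93  92  90  99 229
  254 251 249 249 249 249]
 [2
[... 3279 characters left out ...]
89 176 240 241 238 236 236 235 236 235 235 235 236 240 236
  182  88  43  45]
 [ 80  79  76  72 106 199 234 242 239 237 237 236 236 237 238 241 236 197
  114  48  43  48]
 [ 74  81  80  76  76 112 174 219 242 244 241 241 241 242 244 232 181 115
   52  42  47  50]
 [ 61  73  79  80  78  75  89 131 195 212 216 222 217 210 199 158  85  49
   43  47  49  49]
 [ 50  56  66  76  79  80  76  79  91 104 124 136 123 104  82  58  41  43
   48  48  48  49]]
225   | 228 148 155 | 231 146 155 | 234 146 163 | 237 143 165 | 240 141 165 | 243 141 165 | 246 142 165 | 249 143 166 | 252 144 167 | 255 158 167 | 258 160 166 | 261 162 163 | [[150.9 229.2]
 [153.  238.6]
 [156.9 256.1]] [397.3 260.4] [394.7 261.6]
```

The bar's axis is at about (0.588, -0.013) and its long axis lies at about -22.5° in the world. The cap is at about (0.460, -0.339). I'll start moving toward the bar.

>>> {"api": "apply_moves", "payload": {
  "rows": [
    {"x": 28.2,"y": -23.1,"gripper": 0.62},
    {"x": 28.2,"y": -23.1,"gripper": 0.62},
    {"x": 28.2,"y": -23.1,"gripper": 0.62},
    {"x": 28.2,"y": -23.1,"gripper": 0.62},
    {"x": 28.2,"y": -23.1,"gripper": 0.62}
  ],
  "newtons": 40
}}

```text
invalid input at $.rows[0]: expected keys x, y, z, ax, ay, az, gripper
```

>>> {"api": "apply_moves", "payload": {
  "rows": [
    {"x": 28.2,"y": -23.1,"z": 0,"ax": 0,"ay": 0,"az": 0,"gripper": 0.62},
    {"x": 28.2,"y": -23.1,"z": 0,"ax": 0,"ay": 0,"az": 0,"gripper": 0.62},
    {"x": 28.2,"y": -23.1,"z": 0,"ax": 0,"ay": 0,"az": 0,"gripper": 0.62},
    {"x": 28.2,"y": -23.1,"z": 0,"ax": 0,"ay": 0,"az": 0,"gripper": 0.62},
    {"x": 28.2,"y": -23.1,"z": 0,"ax": 0,"ay": 0,"az": 0,"gripper": 0.62}
  ],
  "newtons": 40
}}

```text
clock: 0.72
position: [0.2674, -0.4549, 0.2423]
ee_rot: [0.992, 0.129, -0.0, 0.0]
ft_force: [0.2, -1.2, -1.0]
grip_width: 0.381
grasp_force: 0.0
```

```bash
python3 -c "
from h import *
o=get_obs();print(o['joint_pos'].round(3),o['position'].round(4),o['ee_rot'].round(4),o['torque'],o['ft_force'],o['grip_width'])"
```

```text
[ 1.117  0.127 -0.179  1.711  0.024  1.306 -0.379] [ 0.2674 -0.4549  0.2423] [ 9.917e-01  1.289e-01 -1.000e-04  1.000e-04] [-0.00077127 -0.03378701  0.01409335] [ 0.22690985 -1.22857079 -0.9953494 ] 0.38112757584218065
```

>>> {"api": "apply_moves", "payload": {
  "rows": [
    {"x": 28.2,"y": -23.1,"z": 0,"ax": 0,"ay": 0,"az": 0,"gripper": 0.62},
    {"x": 28.2,"y": -23.1,"z": 0,"ax": 0,"ay": 0,"az": 0,"gripper": 0.62},
    {"x": 28.2,"y": -23.1,"z": 0,"ax": 0,"ay": 0,"az": 0,"gripper": 0.62},
    {"x": 28.2,"y": -23.1,"z": 0,"ax": 0,"ay": 0,"az": 0,"gripper": 0.62},
    {"x": 28.2,"y": -23.1,"z": 0,"ax": 0,"ay": 0,"az": 0,"gripper": 0.62}
  ]
}}

```text
clock: 1.13
position: [0.3742, -0.3071, 0.2425]
ee_rot: [0.992, 0.129, 0.0, 0.0]
ft_force: [0.6, 0.4, -0.6]
grip_width: 0.38
grasp_force: 0.0
```

>>> {"api": "apply_moves", "payload": {
  "rows": [
    {"x": 28.2,"y": -23.1,"z": 0,"ax": 0,"ay": 0,"az": 0,"gripper": 0.62},
    {"x": 28.2,"y": -23.1,"z": 0,"ax": 0,"ay": 0,"az": 0,"gripper": 0.62},
    {"x": 28.2,"y": -23.1,"z": 0,"ax": 0,"ay": 0,"az": 0,"gripper": 0.62},
    {"x": 28.2,"y": -23.1,"z": 0,"ax": 0,"ay": 0,"az": 0,"gripper": 0.62},
    {"x": 28.2,"y": -23.1,"z": 0,"ax": 0,"ay": 0,"az": 0,"gripper": 0.62}
  ]
}}

```text
clock: 1.55
position: [0.4809, -0.1594, 0.2426]
ee_rot: [0.992, 0.129, 0.0, 0.0]
ft_force: [1.2, -0.9, 0.0]
grip_width: 0.377
grasp_force: 0.0
```

>>> {"api": "apply_moves", "payload": {
  "rows": [
    {"x": 28.2,"y": -23.1,"z": 0,"ax": 0,"ay": 0,"az": 0,"gripper": 0.62},
    {"x": 28.2,"y": -23.1,"z": 0,"ax": 0,"ay": 0,"az": 0,"gripper": 0.62},
    {"x": 28.2,"y": -23.1,"z": 0,"ax": 0,"ay": 0,"az": 0,"gripper": 0.62},
    {"x": 28.2,"y": -23.1,"z": 0,"ax": 0,"ay": 0,"az": 0,"gripper": 0.62},
    {"x": 28.2,"y": -23.1,"z": 0,"ax": 0,"ay": 0,"az": 0,"gripper": 0.62}
  ]
}}

```text
clock: 1.97
position: [0.5878, -0.0119, 0.2424]
ee_rot: [0.992, 0.129, 0.0, 0.0]
ft_force: [1.1, -0.1, -0.2]
grip_width: 0.377
grasp_force: 0.0
```

>>> {"api": "apply_moves", "payload": {
  "rows": [
    {"x": 0,"y": 0,"z": 0,"ax": 0,"ay": 0,"az": -6.8,"gripper": 0.62},
    {"x": 0,"y": 0,"z": 0,"ax": 0,"ay": 0,"az": -6.8,"gripper": 0.62},
    {"x": 0,"y": 0,"z": 0,"ax": 0,"ay": 0,"az": -6.8,"gripper": 0.62},
    {"x": 0,"y": 0,"z": 0,"ax": 0,"ay": 0,"az": -6.8,"gripper": 0.62},
    {"x": 0,"y": 0,"z": 0,"ax": 0,"ay": 0,"az": -6.8,"gripper": 0.62}
  ]
}}

```text
clock: 2.38
position: [0.5869, -0.0133, 0.2422]
ee_rot: [0.909, 0.416, -0.0, 0.0]
ft_force: [0.1, -0.5, -0.2]
grip_width: 0.378
grasp_force: 0.0
```

>>> {"api": "apply_moves", "payload": {
  "rows": [
    {"x": 0,"y": 0,"z": 0,"ax": 0,"ay": 0,"az": -6.8,"gripper": 0.62},
    {"x": 0,"y": 0,"z": 0,"ax": 0,"ay": 0,"az": -6.8,"gripper": 0.62},
    {"x": 0,"y": 0,"z": 0,"ax": 0,"ay": 0,"az": -6.8,"gripper": 0.62},
    {"x": 0,"y": 0,"z": 0,"ax": 0,"ay": 0,"az": -6.8,"gripper": 0.62},
    {"x": 0,"y": 0,"z": 0,"ax": 0,"ay": 0,"az": -6.8,"gripper": 0.62}
  ]
}}

```text
clock: 2.8
position: [0.5869, -0.0134, 0.2423]
ee_rot: [0.748, 0.664, -0.0, 0.0]
ft_force: [-0.2, 0.8, -0.0]
grip_width: 0.385
grasp_force: 0.0
```

>>> {"api": "apply_moves", "payload": {
  "rows": [
    {"x": 0,"y": 0,"z": 0,"ax": 0,"ay": 0,"az": -6.8,"gripper": 0.62},
    {"x": 0,"y": 0,"z": 0,"ax": 0,"ay": 0,"az": -6.8,"gripper": 0.62},
    {"x": 0,"y": 0,"z": 0,"ax": 0,"ay": 0,"az": -6.8,"gripper": 0.62},
    {"x": 0,"y": 0,"z": 0,"ax": 0,"ay": 0,"az": -6.8,"gripper": 0.62},
    {"x": 0,"y": 0,"z": 0,"ax": 0,"ay": 0,"az": -6.8,"gripper": 0.62}
  ]
}}

```text
clock: 3.22
position: [0.5869, -0.0134, 0.2423]
ee_rot: [0.521, 0.853, -0.0, 0.0]
ft_force: [0.5, -0.2, 0.1]
grip_width: 0.38
grasp_force: 0.0
```

>>> {"api": "apply_moves", "payload": {
  "rows": [
    {"x": 0,"y": 0,"z": 0,"ax": 0,"ay": 0,"az": -6.8,"gripper": 0.62},
    {"x": 0,"y": 0,"z": 0,"ax": 0,"ay": 0,"az": -6.8,"gripper": 0.62},
    {"x": 0,"y": 0,"z": 0,"ax": 0,"ay": 0,"az": -6.8,"gripper": 0.62},
    {"x": 0,"y": 0,"z": 0,"ax": 0,"ay": 0,"az": -6.8,"gripper": 0.62},
    {"x": 0,"y": 0,"z": 0,"ax": 0,"ay": 0,"az": -6.8,"gripper": 0.62}
  ]
}}

```text
clock: 3.63
position: [0.5869, -0.0134, 0.2423]
ee_rot: [0.249, 0.968, -0.0, 0.0]
ft_force: [0.8, -0.2, 0.3]
grip_width: 0.381
grasp_force: 0.0
```

```bash
cat > st.py <<'E'
from h import *
import sys
o=get_obs(); r=R.from_quat(o['ee_rot']); X=r.as_matrix(); y=X[:,1]
print('t',round(o['clock'],2),'pos',o['position'].round(4),'j',o['joint_pos'].round(2),'yaw of y',np.degrees(np.arctan2(y[1],y[0])).round(2),'F',o['ft_force'].round(2),'M',o['torque'].round(3),'w',round(o['grip_width']*85,1),round(o['grasp_force'],1))
if len(sys.argv)>3:
    d=np.array([float(a) for a in sys.argv[1:4]])-o['position']; print('tool shift mm',(X.T@d*1000).round(1))
E
python3 st.py .588 -.0133 .2
```

```text
t 3.63 pos [ 0.5869 -0.0134  0.2423] j [ 0.72  0.41 -0.99  1.53  0.35  1.39  0.77] yaw of y 61.15 F [ 0.82 -0.19  0.3 ] M [-0.033 -0.007  0.046] w 32.4 0.0
tool shift mm [-0.9  0.6 42.3]
```

>>> {"api": "apply_moves", "payload": {
  "rows": [
    {"x": -0.9,"y": 0.6,"z": 0,"ax": 0,"ay": 0,"az": -6.3,"gripper": 0.62},
    {"x": 0,"y": 0,"z": 30,"ax": 0,"ay": 0,"az": 0,"gripper": 0.62},
    {"x": 0,"y": 0,"z": 30,"ax": 0,"ay": 0,"az": 0,"gripper": 0.62},
    {"x": 0,"y": 0,"z": 30,"ax": 0,"ay": 0,"az": 0,"gripper": 0.62},
    {"x": 0,"y": 0,"z": 22,"ax": 0,"ay": 0,"az": 0,"gripper": 0.62}
  ]
}}

```text
clock: 4.05
position: [0.5872, -0.0136, 0.1278]
ee_rot: [0.198, 0.98, -0.0, -0.001]
ft_force: [-0.2, -0.5, -0.4]
grip_width: 0.378
grasp_force: 0.0
```

```bash
python3 st.py .588 -.0133 .083; python3 -c "
from h import *
c=cam('scene');save(c,'s2.png',(240,130,370,250),5)"
```

```text
t 4.05 pos [ 0.5872 -0.0136  0.1278] j [ 0.69  0.52 -0.96  1.66  0.45  1.2   0.8 ] yaw of y 67.11 F [-0.23 -0.46 -0.43] M [-0.015 -0.033  0.03 ] w 32.2 0.0
tool shift mm [-0.7  0.6 44.8]
```

View pics/s2.png

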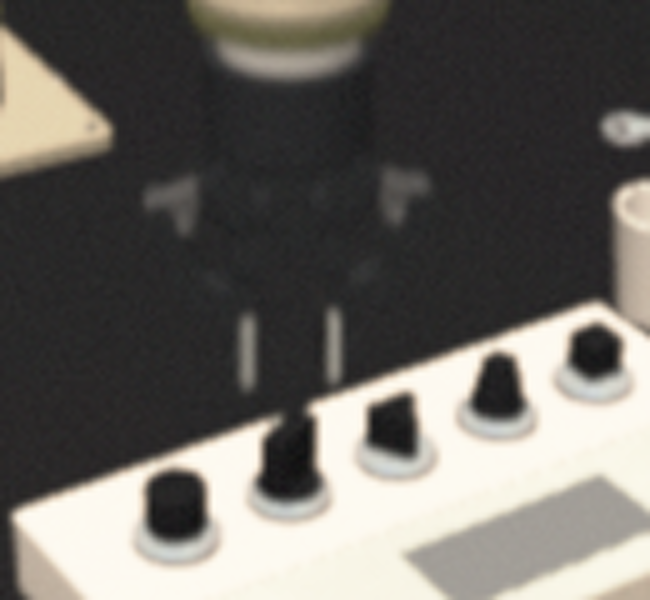

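The two pads at crop x 247 and 333 straddle the bar at crop x 288, clear of the neighbouring handles. I'll descend and close gently.

>>> {"api": "apply_moves", "payload": {
  "rows": [
    {"x": -0.7,"y": 0.6,"z": 15,"ax": 0,"ay": 0,"az": 0,"gripper": 0.62},
    {"x": 0,"y": 0,"z": 15,"ax": 0,"ay": 0,"az": 0,"gripper": 0.62},
    {"x": 0,"y": 0,"z": 10,"ax": 0,"ay": 0,"az": 0,"gripper": 0.62},
    {"x": 0,"y": 0,"z": 5,"ax": 0,"ay": 0,"az": 0,"gripper": 0.62},
    {"x": 0,"y": 0,"z": 0,"ax": 0,"ay": 0,"az": 0,"gripper": 0.62}
  ]
}}

```text
clock: 4.52
position: [0.5893, -0.0131, 0.0852]
ee_rot: [0.198, 0.98, -0.0, 0.0]
ft_force: [0.2, -0.1, 0.1]
grip_width: 0.381
grasp_force: 0.0
```

>>> {"api": "apply_moves", "payload": {
  "rows": [
    {"x": 0,"y": 0,"z": 0,"ax": 0,"ay": 0,"az": 0,"gripper": 0.9},
    {"x": 0,"y": 0,"z": 0,"ax": 0,"ay": 0,"az": 0,"gripper": 0.9},
    {"x": 0,"y": 0,"z": 0,"ax": 0,"ay": 0,"az": 0,"gripper": 0.9},
    {"x": 0,"y": 0,"z": 0,"ax": 0,"ay": 0,"az": 0,"gripper": 0.9},
    {"x": 0,"y": 0,"z": 0,"ax": 0,"ay": 0,"az": 0,"gripper": 0.9}
  ],
  "newtons": 30
}}

```text
clock: 4.93
position: [0.5891, -0.0138, 0.0856]
ee_rot: [0.199, 0.98, -0.001, 0.0]
ft_force: [-0.9, -5.5, 1.9]
grip_width: 0.158
grasp_force: 33.4
```

```bash
python3 st.py .588 -.0133 .083
```

```text
t 4.93 pos [ 0.5891 -0.0138  0.0856] j [ 0.66  0.57 -0.93  1.69  0.5   1.13  0.77] yaw of y 67.08 F [-0.92 -5.51  1.91] M [-1.194  0.227 -0.072] w 13.4 33.4
tool shift mm [ 1.2 -0.   2.6]
```

>>> {"api": "apply_moves", "payload": {
  "rows": [
    {"x": 0,"y": -1,"z": 0,"ax": 0,"ay": 0,"az": 0,"gripper": 0.9},
    {"x": 0,"y": 0,"z": 0,"ax": 0,"ay": 0,"az": 0,"gripper": 0.9},
    {"x": 0,"y": 0,"z": 0,"ax": 0,"ay": 0,"az": 0,"gripper": 0.9}
  ]
}}

```text
clock: 5.18
position: [0.589, -0.0139, 0.0856]
ee_rot: [0.198, 0.98, 0.0, 0.001]
ft_force: [2.3, -3.4, 1.6]
grip_width: 0.152
grasp_force: 33.3
```

```bash
cat > tq.py <<'E'
from h import *
o=get_obs(); print('Mz',o['torque'].round(3),'F',o['ft_force'].round(2))
E
python3 st.py
```

```text
t 5.18 pos [ 0.589  -0.0139  0.0856] j [ 0.67  0.57 -0.93  1.69  0.5   1.13  0.77] yaw of y 67.12 F [ 2.29 -3.37  1.65] M [-0.711 -0.368 -0.088] w 12.9 33.3
```

>>> {"api": "apply_moves", "payload": {
  "rows": [
    {"x": 0,"y": 0,"z": 0,"ax": 0,"ay": 0,"az": 2,"gripper": 0.9},
    {"x": 0,"y": 0,"z": 0,"ax": 0,"ay": 0,"az": 2,"gripper": 0.9},
    {"x": 0,"y": 0,"z": 0,"ax": 0,"ay": 0,"az": 2,"gripper": 0.9},
    {"x": 0,"y": 0,"z": 0,"ax": 0,"ay": 0,"az": 2,"gripper": 0.9},
    {"x": 0,"y": 0,"z": 0,"ax": 0,"ay": 0,"az": 2,"gripper": 0.9}
  ]
}}

```text
clock: 5.6
position: [0.5889, -0.0138, 0.0856]
ee_rot: [0.284, 0.959, 0.0, 0.0]
ft_force: [1.1, -3.5, 1.0]
grip_width: 0.152
grasp_force: 32.4
```

```bash
python3 st.py
```

```text
t 5.6 pos [ 0.5889 -0.0138  0.0856] j [ 0.64  0.55 -0.89  1.7   0.47  1.12  0.61] yaw of y 57.04 F [ 1.05 -3.47  0.99] M [-0.758 -0.299  0.07 ] w 12.9 32.4
```

>>> {"api": "apply_moves", "payload": {
  "rows": [
    {"x": 0,"y": 0,"z": 0,"ax": 0,"ay": 0,"az": 2,"gripper": 0.9},
    {"x": 0,"y": 0,"z": 0,"ax": 0,"ay": 0,"az": 2,"gripper": 0.9},
    {"x": 0,"y": 0,"z": 0,"ax": 0,"ay": 0,"az": 2,"gripper": 0.9},
    {"x": 0,"y": 0,"z": 0,"ax": 0,"ay": 0,"az": 2,"gripper": 0.9}
  ]
}}

```text
clock: 5.93
position: [0.5889, -0.0138, 0.0856]
ee_rot: [0.35, 0.937, 0.0, 0.001]
ft_force: [2.0, -3.6, 2.0]
grip_width: 0.156
grasp_force: 32.4
```

```bash
python3 st.py
```

```text
t 5.93 pos [ 0.5889 -0.0138  0.0856] j [ 0.62  0.54 -0.87  1.7   0.45  1.12  0.48] yaw of y 49.04 F [ 2.02 -3.56  2.04] M [-0.703 -0.328  0.047] w 13.2 32.4
```

>>> {"api": "apply_moves", "payload": {
  "rows": [
    {"x": 0,"y": 0,"z": 0,"ax": 0,"ay": 0,"az": 2,"gripper": 0.9},
    {"x": 0,"y": 0,"z": 0,"ax": 0,"ay": 0,"az": 2,"gripper": 0.9},
    {"x": 0,"y": 0,"z": 0,"ax": 0,"ay": 0,"az": 2,"gripper": 0.9},
    {"x": 0,"y": 0,"z": 0,"ax": 0,"ay": 0,"az": 2,"gripper": 0.9}
  ]
}}

```text
clock: 6.27
position: [0.589, -0.0138, 0.0856]
ee_rot: [0.414, 0.91, 0.0, 0.001]
ft_force: [2.2, -3.8, 1.7]
grip_width: 0.154
grasp_force: 32.4
```

```bash
python3 st.py
```

```text
t 6.27 pos [ 0.589  -0.0138  0.0856] j [ 0.61  0.53 -0.84  1.7   0.44  1.11  0.35] yaw of y 41.04 F [ 2.21 -3.78  1.69] M [-0.707 -0.415  0.062] w 13.1 32.4
```

>>> {"api": "apply_moves", "payload": {
  "rows": [
    {"x": 0,"y": 0,"z": 0,"ax": 0,"ay": 0,"az": 2,"gripper": 0.9},
    {"x": 0,"y": 0,"z": 0,"ax": 0,"ay": 0,"az": 2,"gripper": 0.9},
    {"x": 0,"y": 0,"z": 0,"ax": 0,"ay": 0,"az": 2,"gripper": 0.9},
    {"x": 0,"y": 0,"z": 0,"ax": 0,"ay": 0,"az": 2,"gripper": 0.9}
  ]
}}

```text
clock: 6.6
position: [0.589, -0.0137, 0.0856]
ee_rot: [0.477, 0.879, 0.0, 0.001]
ft_force: [1.8, -2.8, 1.9]
grip_width: 0.153
grasp_force: 32.4
```

```bash
python3 st.py
```

```text
t 6.6 pos [ 0.589  -0.0137  0.0856] j [ 0.59  0.52 -0.81  1.7   0.42  1.1   0.23] yaw of y 33.04 F [ 1.8  -2.76  1.86] M [-0.698 -0.412  0.048] w 13.0 32.4
```

>>> {"api": "apply_moves", "payload": {
  "rows": [
    {"x": 0,"y": 0,"z": 0,"ax": 0,"ay": 0,"az": 2,"gripper": 0.9},
    {"x": 0,"y": 0,"z": 0,"ax": 0,"ay": 0,"az": 2,"gripper": 0.9},
    {"x": 0,"y": 0,"z": 0,"ax": 0,"ay": 0,"az": 2,"gripper": 0.9},
    {"x": 0,"y": 0,"z": 0,"ax": 0,"ay": 0,"az": 2,"gripper": 0.9}
  ]
}}

```text
clock: 6.93
position: [0.589, -0.0138, 0.0856]
ee_rot: [0.537, 0.844, 0.0, 0.001]
ft_force: [1.9, -3.3, 1.9]
grip_width: 0.156
grasp_force: 32.4
```

```bash
python3 st.py
```

```text
t 6.93 pos [ 0.589  -0.0138  0.0856] j [ 0.57  0.51 -0.79  1.7   0.4   1.1   0.1 ] yaw of y 25.04 F [ 1.91 -3.3   1.95] M [-0.678 -0.486  0.069] w 13.2 32.4
```

>>> {"api": "apply_moves", "payload": {
  "rows": [
    {"x": 0,"y": 0,"z": 0,"ax": 0,"ay": 0,"az": 2,"gripper": 0.9},
    {"x": 0,"y": 0,"z": 0,"ax": 0,"ay": 0,"az": 2,"gripper": 0.9},
    {"x": 0,"y": 0,"z": 0,"ax": 0,"ay": 0,"az": 2,"gripper": 0.9},
    {"x": 0,"y": 0,"z": 0,"ax": 0,"ay": 0,"az": 2,"gripper": 0.9}
  ]
}}

```text
clock: 7.27
position: [0.5891, -0.0138, 0.0856]
ee_rot: [0.595, 0.804, 0.0, 0.001]
ft_force: [2.8, -3.4, 1.3]
grip_width: 0.156
grasp_force: 32.3
```

```bash
python3 st.py
```

```text
t 7.27 pos [ 0.5891 -0.0138  0.0856] j [ 0.55  0.5  -0.76  1.7   0.38  1.09 -0.03] yaw of y 17.04 F [ 2.83 -3.37  1.26] M [-0.716 -0.53   0.041] w 13.3 32.3
```

>>> {"api": "apply_moves", "payload": {
  "rows": [
    {"x": 0,"y": 0,"z": 0,"ax": 0,"ay": 0,"az": 2,"gripper": 0.9},
    {"x": 0,"y": 0,"z": 0,"ax": 0,"ay": 0,"az": 2,"gripper": 0.9},
    {"x": 0,"y": 0,"z": 0,"ax": 0,"ay": 0,"az": 2,"gripper": 0.9},
    {"x": 0,"y": 0,"z": 0,"ax": 0,"ay": 0,"az": 2,"gripper": 0.9}
  ]
}}

```text
clock: 7.6
position: [0.5891, -0.0138, 0.0856]
ee_rot: [0.649, 0.761, 0.0, 0.001]
ft_force: [2.7, -3.1, 1.8]
grip_width: 0.156
grasp_force: 32.3
```

```bash
python3 st.py
```

```text
t 7.6 pos [ 0.5891 -0.0138  0.0856] j [ 0.53  0.5  -0.73  1.7   0.37  1.09 -0.16] yaw of y 9.04 F [ 2.73 -3.08  1.84] M [-0.67  -0.589  0.016] w 13.3 32.3
```

>>> {"api": "apply_moves", "payload": {
  "rows": [
    {"x": 0,"y": 0,"z": 0,"ax": 0,"ay": 0,"az": 2,"gripper": 0.9},
    {"x": 0,"y": 0,"z": 0,"ax": 0,"ay": 0,"az": 2,"gripper": 0.9},
    {"x": 0,"y": 0,"z": 0,"ax": 0,"ay": 0,"az": 2,"gripper": 0.9},
    {"x": 0,"y": 0,"z": 0,"ax": 0,"ay": 0,"az": 2,"gripper": 0.9}
  ]
}}

```text
clock: 7.93
position: [0.5891, -0.0138, 0.0856]
ee_rot: [0.701, 0.713, 0.001, 0.001]
ft_force: [3.5, -3.9, 1.5]
grip_width: 0.155
grasp_force: 32.3
```

```bash
python3 st.py
```

```text
t 7.93 pos [ 0.5891 -0.0138  0.0856] j [ 0.51  0.49 -0.71  1.7   0.35  1.08 -0.29] yaw of y 1.04 F [ 3.5  -3.94  1.46] M [-0.667 -0.606  0.012] w 13.2 32.3
```

>>> {"api": "apply_moves", "payload": {
  "rows": [
    {"x": 0,"y": 0,"z": 0,"ax": 0,"ay": 0,"az": 2,"gripper": 0.9},
    {"x": 0,"y": 0,"z": 0,"ax": 0,"ay": 0,"az": 2,"gripper": 0.9},
    {"x": 0,"y": 0,"z": 0,"ax": 0,"ay": 0,"az": 2,"gripper": 0.9}
  ]
}}

```text
clock: 8.18
position: [0.5892, -0.0138, 0.0856]
ee_rot: [0.737, 0.676, 0.001, 0.001]
ft_force: [2.6, -3.4, 1.3]
grip_width: 0.154
grasp_force: 32.3
```

```bash
python3 st.py
```

```text
t 8.18 pos [ 0.5892 -0.0138  0.0856] j [ 0.5   0.48 -0.69  1.7   0.34  1.08 -0.38] yaw of y -4.96 F [ 2.57 -3.4   1.31] M [-0.707 -0.735  0.07 ] w 13.1 32.3
```

>>> {"api": "apply_moves", "payload": {
  "rows": [
    {"x": 0,"y": 0,"z": 0,"ax": 0,"ay": 0,"az": 1.5,"gripper": 0.9},
    {"x": 0,"y": 0,"z": 0,"ax": 0,"ay": 0,"az": 1.5,"gripper": 0.9}
  ]
}}

```text
clock: 8.35
position: [0.5891, -0.0138, 0.0856]
ee_rot: [0.754, 0.656, 0.001, 0.0]
ft_force: [4.0, -2.8, 1.3]
grip_width: 0.156
grasp_force: 32.3
```

```bash
python3 tq.py
```

```text
Mz [-0.727 -0.957  0.053] F [ 4.05 -2.84  1.32]
```

>>> {"api": "apply_moves", "payload": {
  "rows": [
    {"x": 0,"y": 0,"z": 0,"ax": 0,"ay": 0,"az": 0,"gripper": 0.9}
  ]
}}

```text
clock: 8.43
position: [0.5891, -0.0137, 0.0856]
ee_rot: [0.755, 0.656, 0.001, 0.0]
ft_force: [4.1, -3.5, 0.9]
grip_width: 0.158
grasp_force: 32.4
```

```bash
python3 st.py
```

```text
t 8.43 pos [ 0.5891 -0.0137  0.0856] j [ 0.49  0.48 -0.68  1.7   0.33  1.08 -0.43] yaw of y -7.99 F [ 4.11 -3.49  0.86] M [-0.644 -0.931 -0.112] w 13.4 32.4
```

```bash
cat > av.py <<'E'
from h import *
L=[];F=[];T=[]
for i in range(8):
    o=get_obs(); L.append(o['torque']); F.append(o['ft_force']); T.append(o['tau'][6]); camera('top')
L=np.array(L); print('M',L.mean(0).round(3),'sd',L.std(0).round(3),'Mz',L[:,2].round(3),'F',np.mean(F,0).round(2),'tau7',np.round(T,3))
y=R.from_quat(o['ee_rot']).as_matrix()[:,1]; print(np.degrees(np.arctan2(y[1],y[0])).round(2),o['clock'])
E
python3 av.py
```

```text
M [-0.66  -0.953 -0.063] sd [0.014 0.02  0.028] Mz [-0.112 -0.053 -0.033 -0.075 -0.029 -0.096 -0.049 -0.056] F [ 3.98 -3.2   0.98] tau7 [-0.486 -0.207 -0.026  0.03   0.043  0.046  0.046  0.046]
-7.9 8.7833
```

>>> {"api": "apply_moves", "payload": {
  "rows": [
    {"x": 0,"y": 0,"z": 0,"ax": 0,"ay": 0,"az": 1.5,"gripper": 0.9},
    {"x": 0,"y": 0,"z": 0,"ax": 0,"ay": 0,"az": 1.5,"gripper": 0.9}
  ]
}}

```text
clock: 9.0
position: [0.5891, -0.0137, 0.0856]
ee_rot: [0.772, 0.636, 0.001, 0.0]
ft_force: [4.6, -3.0, 1.2]
grip_width: 0.155
grasp_force: 32.3
```

```bash
python3 av.py;python3 -c "
from h import *
c=cam('scene');save(c,'s3.png',(260,170,340,240),7)"
```

```text
M [-0.665 -1.039 -0.032] sd [0.029 0.033 0.047] Mz [ 0.074 -0.019 -0.064 -0.032 -0.062 -0.058 -0.008 -0.087] F [ 4.34 -3.38  1.31] tau7 [ 0.696  0.383 -0.418 -0.124  0.002  0.038  0.046  0.048]
-10.94 9.35
```

View pics/s3.png

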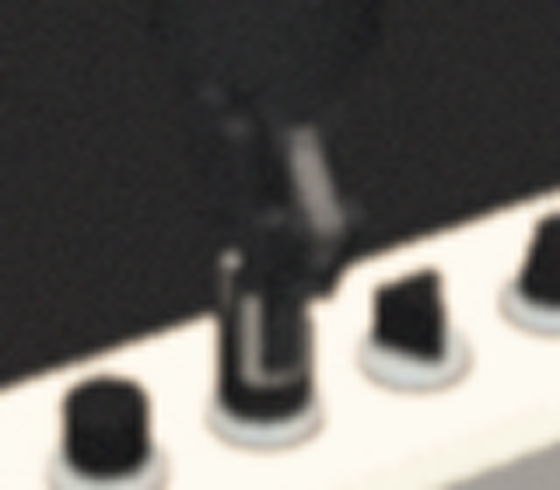

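The finger now covers the bar's broad side (crop 270,340), so the handle is turning with the gripper. There is no sign of the seat yet: the reading is only drag, which reverses when I stop. I'll continue.

>>> {"api": "apply_moves", "payload": {
  "rows": [
    {"x": 0,"y": 0,"z": 0,"ax": 0,"ay": 0,"az": 1.5,"gripper": 0.9},
    {"x": 0,"y": 0,"z": 0,"ax": 0,"ay": 0,"az": 1.5,"gripper": 0.9}
  ]
}}

```text
clock: 9.62
position: [0.5892, -0.0138, 0.0856]
ee_rot: [0.788, 0.616, 0.001, 0.0]
ft_force: [4.3, -3.4, 0.9]
grip_width: 0.151
grasp_force: 32.3
```

```bash
python3 av.py
```

```text
M [-0.673 -1.068 -0.061] sd [0.026 0.023 0.046] Mz [ 0.025 -0.084 -0.013 -0.031 -0.078 -0.101 -0.115 -0.095] F [ 4.3  -3.44  1.25] tau7 [ 0.673  0.379 -0.419 -0.125  0.002  0.038  0.046  0.048]
-13.94 9.9667
```

>>> {"api": "apply_moves", "payload": {
  "rows": [
    {"x": 0,"y": 0,"z": 0,"ax": 0,"ay": 0,"az": 2,"gripper": 0.9},
    {"x": 0,"y": 0,"z": 0,"ax": 0,"ay": 0,"az": 2,"gripper": 0.9}
  ]
}}

```text
clock: 10.18
position: [0.5892, -0.0138, 0.0856]
ee_rot: [0.809, 0.588, 0.001, 0.0]
ft_force: [4.3, -3.7, 0.9]
grip_width: 0.154
grasp_force: 32.3
```

```bash
python3 av.py
```

```text
M [-0.687 -1.074 -0.05 ] sd [0.027 0.034 0.045] Mz [ 0.026 -0.001 -0.037 -0.063 -0.028 -0.11  -0.086 -0.099] F [ 4.28 -3.16  1.08] tau7 [ 0.916  0.517 -0.578 -0.185 -0.014  0.034  0.045  0.047]
-17.94 10.5333
```

>>> {"api": "apply_moves", "payload": {
  "rows": [
    {"x": 0,"y": 0,"z": 0,"ax": 0,"ay": 0,"az": 2,"gripper": 0.9},
    {"x": 0,"y": 0,"z": 0,"ax": 0,"ay": 0,"az": 2,"gripper": 0.9}
  ]
}}

```text
clock: 10.75
position: [0.5892, -0.0138, 0.0856]
ee_rot: [0.829, 0.559, 0.001, 0.0]
ft_force: [4.5, -2.4, 1.1]
grip_width: 0.157
grasp_force: 32.3
```

```bash
python3 av.py
```

```text
M [-0.716 -1.077 -0.015] sd [0.02  0.032 0.044] Mz [ 0.023  0.045 -0.092 -0.057 -0.037  0.026  0.007 -0.038] F [ 4.53 -2.8   0.96] tau7 [ 0.917  0.517 -0.579 -0.185 -0.014  0.034  0.045  0.048]
-21.94 11.1
```

>>> {"api": "apply_moves", "payload": {
  "rows": [
    {"x": 0,"y": 0,"z": 0,"ax": 0,"ay": 0,"az": 1.5,"gripper": 0.9},
    {"x": 0,"y": 0,"z": 0,"ax": 0,"ay": 0,"az": 1.5,"gripper": 0.9}
  ]
}}

```text
clock: 11.32
position: [0.5892, -0.0138, 0.0856]
ee_rot: [0.843, 0.537, 0.001, 0.0]
ft_force: [5.5, -2.9, 0.6]
grip_width: 0.155
grasp_force: 32.3
```

```bash
python3 av.py
```

```text
M [-0.708 -1.101 -0.041] sd [0.028 0.033 0.034] Mz [ 0.033 -0.026 -0.046 -0.047 -0.044 -0.056 -0.1   -0.042] F [ 4.81 -3.36  1.01] tau7 [ 0.674  0.38  -0.421 -0.125  0.002  0.038  0.046  0.048]
-24.94 11.6667
```

I've turned 92° with no seat, which exceeds the stated free turn, so the handle may not have followed. I'll open the gripper, rise and look.

>>> {"api": "apply_moves", "payload": {
  "rows": [
    {"x": 0,"y": 0,"z": 0,"ax": 0,"ay": 0,"az": 0,"gripper": 0.62},
    {"x": 0,"y": 0,"z": 0,"ax": 0,"ay": 0,"az": 0,"gripper": 0.62},
    {"x": 0,"y": 0,"z": -20,"ax": 0,"ay": 0,"az": 0,"gripper": 0.62},
    {"x": 0,"y": 0,"z": -25,"ax": 0,"ay": 0,"az": 0,"gripper": 0.62},
    {"x": 0,"y": 0,"z": 0,"ax": 0,"ay": 0,"az": 0,"gripper": 0.62}
  ]
}}

```text
clock: 12.13
position: [0.59, -0.0126, 0.1343]
ee_rot: [0.843, 0.538, 0.002, 0.001]
ft_force: [0.2, 0.3, 1.3]
grip_width: 0.378
grasp_force: 0.0
```

```bash
python3 st.py; python3 -c "
from h import *
c=cam('scene');save(c,'s4.png',(255,170,345,245),7)"
```

```text
t 12.13 pos [ 0.59   -0.0126  0.1343] j [ 0.46  0.41 -0.64  1.66  0.27  1.15 -0.68] yaw of y -24.85 F [0.22 0.32 1.32] M [ 0.073 -0.079 -0.034] w 32.1 0.0
```

View pics/s4.png

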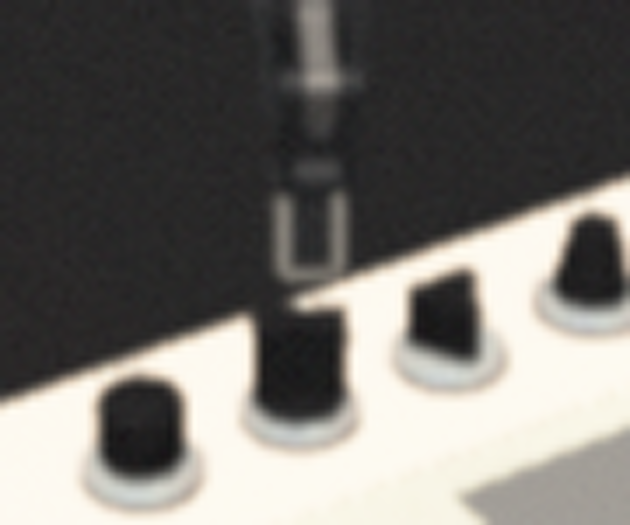

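The handle did follow: its broad side now faces the camera (crop 300,360). I'll re-grip it centred on the refined axis (0.590, -0.0154) and keep turning, averaging the torque readings against a free baseline.

```bash
python3 av.py; python3 st.py .5903 -.0154 .0845
```

```text
M [ 0.011  0.007 -0.015] sd [0.03  0.03  0.028] Mz [-0.023 -0.025 -0.056 -0.055  0.019  0.006  0.022 -0.011] F [ 0.18  0.13 -0.13] tau7 [ 0.16   0.057  0.013 -0.002 -0.006 -0.007 -0.006 -0.005]
-24.87 12.5333
t 12.58 pos [ 0.5881 -0.0137  0.1297] j [ 0.46  0.42 -0.64  1.67  0.27  1.15 -0.68] yaw of y -24.87 F [-1.47  0.15 -0.1 ] M [ 0.02  -0.032 -0.049] w 32.2 0.0
tool shift mm [-0.6  2.7 45.1]
```

>>> {"api": "apply_moves", "payload": {
  "rows": [
    {"x": -0.6,"y": 2.7,"z": 15,"ax": 0,"ay": 0,"az": 0,"gripper": 0.62},
    {"x": 0,"y": 0,"z": 15,"ax": 0,"ay": 0,"az": 0,"gripper": 0.62},
    {"x": 0,"y": 0,"z": 10,"ax": 0,"ay": 0,"az": 0,"gripper": 0.62},
    {"x": 0,"y": 0,"z": 5,"ax": 0,"ay": 0,"az": 0,"gripper": 0.62},
    {"x": 0,"y": 0,"z": 0,"ax": 0,"ay": 0,"az": 0,"gripper": 0.62}
  ]
}}

```text
clock: 13.0
position: [0.5898, -0.0155, 0.0836]
ee_rot: [0.843, 0.538, -0.001, -0.001]
ft_force: [-0.4, -0.3, 0.5]
grip_width: 0.376
grasp_force: 0.0
```

>>> {"api": "apply_moves", "payload": {
  "rows": [
    {"x": 0,"y": 0,"z": 0,"ax": 0,"ay": 0,"az": 0,"gripper": 0.9},
    {"x": 0,"y": 0,"z": 0,"ax": 0,"ay": 0,"az": 0,"gripper": 0.9},
    {"x": 0,"y": 0,"z": 0,"ax": 0,"ay": 0,"az": 0,"gripper": 0.9},
    {"x": 0,"y": 0,"z": 0,"ax": 0,"ay": 0,"az": 0,"gripper": 0.9},
    {"x": 0,"y": 0,"z": 0,"ax": 0,"ay": 0,"az": 0,"gripper": 0.9}
  ],
  "newtons": 30
}}

```text
clock: 13.42
position: [0.5897, -0.0147, 0.0858]
ee_rot: [0.843, 0.539, -0.001, -0.001]
ft_force: [-6.9, 2.8, 3.3]
grip_width: 0.156
grasp_force: 31.1
```

>>> {"api": "apply_moves", "payload": {
  "rows": [
    {"x": 0,"y": 0,"z": 0,"ax": 0,"ay": 0,"az": 2,"gripper": 0.9},
    {"x": 0,"y": 0,"z": 0,"ax": 0,"ay": 0,"az": 2,"gripper": 0.9}
  ]
}}

```text
clock: 13.58
position: [0.5897, -0.0147, 0.0858]
ee_rot: [0.861, 0.508, -0.001, -0.001]
ft_force: [-7.7, 1.6, 2.6]
grip_width: 0.153
grasp_force: 31.1
```

```bash
python3 av.py; python3 st.py
```

```text
M [0.364 1.521 0.014] sd [0.037 0.024 0.047] Mz [ 0.085  0.071 -0.062  0.042 -0.014  0.023 -0.027 -0.006] F [-7.28  1.71  3.16] tau7 [ 0.864  0.455 -0.636 -0.24  -0.068 -0.02  -0.009 -0.007]
-28.83 13.9333
t 13.98 pos [ 0.5897 -0.0147  0.0858] j [ 0.44  0.46 -0.61  1.7   0.3   1.07 -0.77] yaw of y -28.83 F [-7.87  1.16  3.38] M [0.355 1.545 0.049] w 13.2 31.1
```

>>> {"api": "apply_moves", "payload": {
  "rows": [
    {"x": 0,"y": -1,"z": 0,"ax": 0,"ay": 0,"az": 1,"gripper": 0.9},
    {"x": 0,"y": 0,"z": 0,"ax": 0,"ay": 0,"az": 2,"gripper": 0.9}
  ]
}}

```text
clock: 14.15
position: [0.5895, -0.0147, 0.0859]
ee_rot: [0.874, 0.486, -0.0, 0.0]
ft_force: [-4.7, -0.5, 2.0]
grip_width: 0.154
grasp_force: 30.9
```

```bash
python3 av.py
```

```text
M [0.146 1.104 0.101] sd [0.035 0.143 0.041] Mz [0.182 0.089 0.088 0.147 0.065 0.061 0.061 0.114] F [-5.34  1.02  3.29] tau7 [ 1.088  0.672 -0.731 -0.392 -0.171 -0.101 -0.084 -0.08 ]
-31.79 14.5
```

The static wrist torque is now rising at exactly the seat's slope, with contact near yaw -26.8°. I'll go on carefully toward about -38°.

>>> {"api": "apply_moves", "payload": {
  "rows": [
    {"x": 0,"y": 0,"z": 0,"ax": 0,"ay": 0,"az": 1.5,"gripper": 0.9},
    {"x": 0,"y": 0,"z": 0,"ax": 0,"ay": 0,"az": 1.5,"gripper": 0.9},
    {"x": 0,"y": 0,"z": 0,"ax": 0,"ay": 0,"az": 1,"gripper": 0.9}
  ]
}}

```text
clock: 14.8
position: [0.5895, -0.0148, 0.0858]
ee_rot: [0.89, 0.455, -0.0, -0.0]
ft_force: [-6.1, 1.3, 4.1]
grip_width: 0.157
grasp_force: 31.4
```

```bash
python3 av.py
```

```text
M [0.125 1.258 0.186] sd [0.032 0.028 0.053] Mz [0.319 0.187 0.172 0.132 0.167 0.187 0.175 0.151] F [-5.78  1.32  3.96] tau7 [-0.041 -0.086 -0.518 -0.297 -0.208 -0.184 -0.178 -0.177]
-35.78 15.15
```

>>> {"api": "apply_moves", "payload": {
  "rows": [
    {"x": 0,"y": 0,"z": 0,"ax": 0,"ay": 0,"az": 1.2,"gripper": 0.9},
    {"x": 0,"y": 0,"z": 0,"ax": 0,"ay": 0,"az": 1.2,"gripper": 0.9},
    {"x": 0,"y": 0,"z": 0,"ax": 0,"ay": 0,"az": 1.2,"gripper": 0.9},
    {"x": 0,"y": 0,"z": 0,"ax": 0,"ay": 0,"az": 0.4,"gripper": 0.9}
  ]
}}

```text
clock: 15.53
position: [0.5895, -0.0148, 0.0858]
ee_rot: [0.906, 0.424, -0.0, 0.0]
ft_force: [-5.1, 0.7, 4.1]
grip_width: 0.16
grasp_force: 31.5
```

```bash
python3 av.py
```

```text
M [0.078 1.299 0.307] sd [0.035 0.032 0.036] Mz [0.385 0.34  0.3   0.299 0.305 0.267 0.277 0.28 ] F [-5.92  0.73  4.13] tau7 [-0.502 -0.386 -0.467 -0.342 -0.299 -0.289 -0.287 -0.287]
-39.77 15.8833
```

The static torque is about 0.29 Nm, which puts the squeeze near 0.2 and inside the shut band. I'll release and rise.

>>> {"api": "apply_moves", "payload": {
  "rows": [
    {"x": 0,"y": 0,"z": 0,"ax": 0,"ay": 0,"az": 0,"gripper": 0.62},
    {"x": 0,"y": 0,"z": 0,"ax": 0,"ay": 0,"az": 0,"gripper": 0.62},
    {"x": 0,"y": 0,"z": 0,"ax": 0,"ay": 0,"az": 0,"gripper": 0.62},
    {"x": 0,"y": 0,"z": -15,"ax": 0,"ay": 0,"az": 0,"gripper": 0.62},
    {"x": 0,"y": 0,"z": -30,"ax": 0,"ay": 0,"az": 0,"gripper": 0.62}
  ]
}}

```text
clock: 16.35
position: [0.5881, -0.0154, 0.1278]
ee_rot: [0.906, 0.424, -0.002, -0.001]
ft_force: [1.3, -1.4, 0.6]
grip_width: 0.377
grasp_force: 0.0
```

>>> {"api": "apply_moves", "payload": {
  "rows": [
    {"x": 0,"y": 0,"z": -30,"ax": 0,"ay": 0,"az": 0,"gripper": 0.5},
    {"x": 0,"y": 0,"z": -30,"ax": 0,"ay": 0,"az": 0,"gripper": 0.5},
    {"x": 0,"y": 0,"z": -20,"ax": 0,"ay": 0,"az": 0,"gripper": 0.5}
  ]
}}

```text
clock: 16.6
position: [0.5909, -0.0149, 0.2137]
ee_rot: [0.906, 0.424, 0.002, 0.001]
ft_force: [-0.0, -0.2, -0.5]
grip_width: 0.499
grasp_force: 0.0
```

```bash
python3 st.py .46 -.339 .2
```

```text
t 16.6 pos [ 0.5909 -0.0149  0.2137] j [ 0.44  0.33 -0.61  1.57  0.2   1.29 -0.89] yaw of y -39.86 F [-0.01 -0.21 -0.46] M [-0.011  0.013  0.023] w 42.5 0.0
tool shift mm [-332.7  107.1   13.3]
```

>>> {"api": "apply_moves", "payload": {
  "rows": [
    {"x": -33.3,"y": 10.7,"z": 0,"ax": 0,"ay": 0,"az": 0,"gripper": 0.5},
    {"x": -33.3,"y": 10.7,"z": 0,"ax": 0,"ay": 0,"az": 0,"gripper": 0.5},
    {"x": -33.3,"y": 10.7,"z": 0,"ax": 0,"ay": 0,"az": 0,"gripper": 0.5},
    {"x": -33.3,"y": 10.7,"z": 0,"ax": 0,"ay": 0,"az": 0,"gripper": 0.5},
    {"x": -33.3,"y": 10.7,"z": 0,"ax": 0,"ay": 0,"az": 0,"gripper": 0.5}
  ]
}}

```text
clock: 17.02
position: [0.5237, -0.1787, 0.2108]
ee_rot: [0.906, 0.424, 0.0, 0.001]
ft_force: [1.1, -0.7, 0.6]
grip_width: 0.496
grasp_force: 0.0
```

>>> {"api": "apply_moves", "payload": {
  "rows": [
    {"x": -33.3,"y": 10.7,"z": 0,"ax": 0,"ay": 0,"az": 0,"gripper": 0.5},
    {"x": -33.3,"y": 10.7,"z": 0,"ax": 0,"ay": 0,"az": 0,"gripper": 0.5},
    {"x": -33.3,"y": 10.7,"z": 0,"ax": 0,"ay": 0,"az": 0,"gripper": 0.5},
    {"x": -33.3,"y": 10.7,"z": 0,"ax": 0,"ay": 0,"az": 0,"gripper": 0.5},
    {"x": -33.3,"y": 10.7,"z": 0,"ax": 0,"ay": 0,"az": 0,"gripper": 0.5}
  ]
}}

```text
clock: 17.43
position: [0.4579, -0.341, 0.2109]
ee_rot: [0.906, 0.424, 0.0, 0.001]
ft_force: [0.7, 1.2, -0.2]
grip_width: 0.502
grasp_force: 0.0
```

```bash
cat > lk.py <<'E'
from h import *
t=cam('top'); s=cam('scene')
a=cv2.resize(t['color'][185:235,260:330,::-1],None,fx=8,fy=8,interpolation=cv2.INTER_CUBIC)
b=cv2.resize(s['color'][190:250,120:190,::-1],None,fx=8,fy=8,interpolation=cv2.INTER_CUBIC)
b=b[:,:560][:190+10]if 0 else b
cv2.imwrite('pics/lk.png',np.hstack([cv2.resize(a,None,fx=.7,fy=.7),cv2.resize(b,None,fx=.7,fy=.7)[:280]]))
E
python3 st.py .46 -.339 .069; python3 lk.py
```

```text
t 17.43 pos [ 0.4579 -0.341   0.2109] j [ 0.91  0.26 -0.42  1.64  0.11  1.27 -0.22] yaw of y -39.86 F [ 0.69  1.21 -0.24] M [-0.025 -0.049  0.017] w 42.7 0.0
tool shift mm [2.900e+00 1.000e-01 1.419e+02]
```

View pics/lk.png

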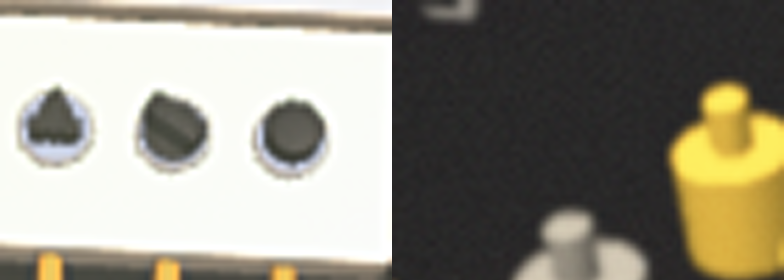

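The crops show the bar turned to the upper-left/lower-right diagonal (crop 175,130), its neighbours unmoved, and the cap upright and untouched (crop 570,240). I'll go down to the stud.

>>> {"api": "apply_moves", "payload": {
  "rows": [
    {"x": 2.9,"y": 0,"z": 30,"ax": 0,"ay": 0,"az": 0,"gripper": 0.5},
    {"x": 0,"y": 0,"z": 30,"ax": 0,"ay": 0,"az": 0,"gripper": 0.5},
    {"x": 0,"y": 0,"z": 30,"ax": 0,"ay": 0,"az": 0,"gripper": 0.5},
    {"x": 0,"y": 0,"z": 20,"ax": 0,"ay": 0,"az": 0,"gripper": 0.5},
    {"x": 0,"y": 0,"z": 0,"ax": 0,"ay": 0,"az": 0,"gripper": 0.5}
  ]
}}

```text
clock: 17.95
position: [0.4585, -0.3354, 0.0962]
ee_rot: [0.906, 0.424, -0.001, -0.003]
ft_force: [-0.5, 0.5, -0.3]
grip_width: 0.495
grasp_force: 0.0
```

```bash
python3 st.py .46 -.339 .069; python3 -c "
from h import *
c=cam('scene');save(c,'s5.png',(115,185,195,255),7)"
```

```text
t 17.95 pos [ 0.4585 -0.3354  0.0962] j [ 0.89  0.37 -0.41  1.76  0.16  1.05 -0.27] yaw of y -39.84 F [-0.46  0.45 -0.27] M [0.013 0.066 0.016] w 42.1 0.0
tool shift mm [-1.8  3.6 27.2]
```

View pics/s5.png

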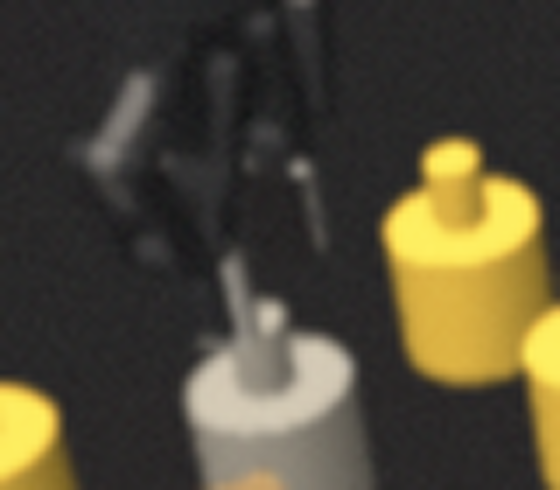

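The near finger (crop 235,290) passes in front of the stud (crop 265,345). The arm was still settling, so I'll read its pose again.

```bash
python3 -c "
from h import *
for i in range(4): camera('top')"; python3 st.py .46 -.339 .069; python3 -c "
from h import *
s=cam('scene'); X=R.from_quat(get_obs()['ee_rot']).as_matrix(); p=get_obs()['position']
print(proj(s,[p,p+X[:,1]*.021+X[:,2]*.008,p-X[:,1]*.021+X[:,2]*.008,[.46,-.339,.082]]).round(1))"
```

```text
t 18.2 pos [ 0.4615 -0.3375  0.1023] j [ 0.89  0.36 -0.41  1.75  0.16  1.06 -0.27] yaw of y -39.86 F [-0.09 -0.22 -0.7 ] M [-0.014  0.001 -0.034] w 42.5 0.0
tool shift mm [-2.1 -0.3 33.3]
[[149.9 222.5]
 [146.4 230.5]
 [154.6 220.2]
 [150.7 229.3]]
```

>>> {"api": "apply_moves", "payload": {
  "rows": [
    {"x": -2.1,"y": -0.3,"z": 8,"ax": 0,"ay": 0,"az": 0,"gripper": 0.5},
    {"x": 0,"y": 0,"z": 8,"ax": 0,"ay": 0,"az": 0,"gripper": 0.5},
    {"x": 0,"y": 0,"z": 8,"ax": 0,"ay": 0,"az": 0,"gripper": 0.5},
    {"x": 0,"y": 0,"z": 7,"ax": 0,"ay": 0,"az": 0,"gripper": 0.5},
    {"x": 0,"y": 0,"z": 0,"ax": 0,"ay": 0,"az": 0,"gripper": 0.5}
  ]
}}

```text
clock: 18.67
position: [0.4578, -0.3377, 0.0672]
ee_rot: [0.906, 0.424, -0.001, -0.001]
ft_force: [0.1, 0.6, 0.4]
grip_width: 0.504
grasp_force: 0.0
```

```bash
python3 -c "
from h import *
for i in range(4): camera('top')"; python3 st.py .46 -.339 .069
```

```text
t 18.87 pos [ 0.459  -0.3384  0.0695] j [ 0.89  0.4  -0.4   1.78  0.18  1.   -0.28] yaw of y -39.86 F [-0.32  0.08  0.8 ] M [ 0.007  0.037 -0.016] w 42.7 0.0
tool shift mm [0.2 1.1 0.5]
```

>>> {"api": "apply_moves", "payload": {
  "rows": [
    {"x": 0,"y": 1,"z": 0,"ax": 0,"ay": 0,"az": 0,"gripper": 0.6},
    {"x": 0,"y": 0,"z": 0,"ax": 0,"ay": 0,"az": 0,"gripper": 0.65},
    {"x": 0,"y": 0,"z": 0,"ax": 0,"ay": 0,"az": 0,"gripper": 0.7},
    {"x": 0,"y": 0,"z": 0,"ax": 0,"ay": 0,"az": 0,"gripper": 0.8},
    {"x": 0,"y": 0,"z": 0,"ax": 0,"ay": 0,"az": 0,"gripper": 0.8}
  ],
  "newtons": 30
}}

```text
clock: 19.28
position: [0.4597, -0.3391, 0.0695]
ee_rot: [0.906, 0.424, 0.0, 0.0]
ft_force: [0.2, -0.3, 0.8]
grip_width: 0.226
grasp_force: 29.6
```

>>> {"api": "apply_moves", "payload": {
  "rows": [
    {"x": 0,"y": 0,"z": 0,"ax": 0,"ay": 0,"az": 0,"gripper": 0.85},
    {"x": 0,"y": 0,"z": 0,"ax": 0,"ay": 0,"az": 0,"gripper": 0.85},
    {"x": 0,"y": 0,"z": 0,"ax": 0,"ay": 0,"az": 0,"gripper": 0.85}
  ]
}}

```text
clock: 19.53
position: [0.4596, -0.3391, 0.0695]
ee_rot: [0.906, 0.424, 0.0, 0.0]
ft_force: [0.5, 0.1, 2.9]
grip_width: 0.227
grasp_force: 29.7
```

```bash
python3 st.py
```

```text
t 19.53 pos [ 0.4596 -0.3391  0.0695] j [ 0.89  0.41 -0.4   1.77  0.18  1.   -0.28] yaw of y -39.87 F [0.46 0.08 2.94] M [-0.028 -0.014  0.008] w 19.3 29.7
```

>>> {"api": "apply_moves", "payload": {
  "rows": [
    {"x": 0,"y": 0,"z": -10,"ax": 0,"ay": 0,"az": 0,"gripper": 0.85},
    {"x": 0,"y": 0,"z": -30,"ax": 0,"ay": 0,"az": 0,"gripper": 0.85},
    {"x": 0,"y": 0,"z": -35,"ax": 0,"ay": 0,"az": 0,"gripper": 0.85},
    {"x": 0,"y": 0,"z": -35,"ax": 0,"ay": 0,"az": 0,"gripper": 0.85},
    {"x": 0,"y": 0,"z": -20,"ax": 0,"ay": 0,"az": 0,"gripper": 0.85}
  ]
}}

```text
clock: 19.95
position: [0.4604, -0.3393, 0.2039]
ee_rot: [0.906, 0.424, 0.001, 0.002]
ft_force: [0.1, -0.8, -1.4]
grip_width: 0.219
grasp_force: 29.5
```

```bash
python3 -c "
from h import *
for i in range(4): camera('top')"; python3 st.py .5897 -.0144 .2; python3 -c "
from h import *
c=cam('scene');save(c,'s6.png',(105,150,205,255),5)"
```

```text
t 20.15 pos [ 0.4594 -0.339   0.1996] j [ 0.91  0.27 -0.42  1.65  0.12  1.25 -0.23] yaw of y -39.87 F [ 0.05 -0.52 -1.92] M [-0.037  0.011 -0.   ] w 18.8 29.6
tool shift mm [ 332.6 -108.1   -0.5]
```

View pics/s6.png

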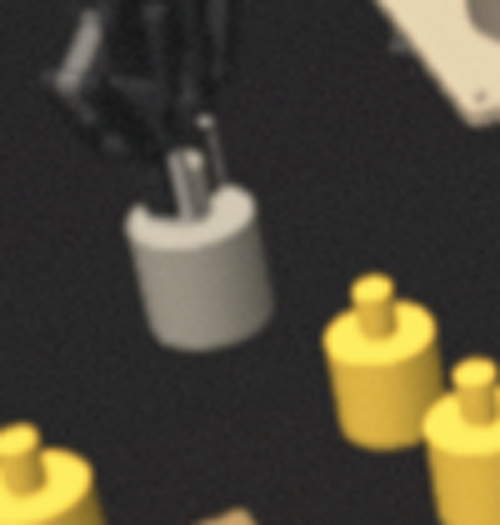

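The cap is held upright (crop 200,270), with its rim about 130 mm above the table. I'll carry it to above the bar.

>>> {"api": "apply_moves", "payload": {
  "rows": [
    {"x": 15,"y": -5,"z": 0,"ax": 0,"ay": 0,"az": 0,"gripper": 0.85},
    {"x": 27,"y": -9,"z": 0,"ax": 0,"ay": 0,"az": 0,"gripper": 0.85},
    {"x": 27,"y": -9,"z": 0,"ax": 0,"ay": 0,"az": 0,"gripper": 0.85},
    {"x": 27,"y": -9,"z": 0,"ax": 0,"ay": 0,"az": 0,"gripper": 0.85},
    {"x": 27,"y": -9,"z": 0,"ax": 0,"ay": 0,"az": 0,"gripper": 0.85}
  ]
}}

```text
clock: 20.62
position: [0.5063, -0.2168, 0.1976]
ee_rot: [0.906, 0.424, -0.001, -0.001]
ft_force: [0.6, -0.3, -0.8]
grip_width: 0.223
grasp_force: 29.6
```

>>> {"api": "apply_moves", "payload": {
  "rows": [
    {"x": 27,"y": -9,"z": 0,"ax": 0,"ay": 0,"az": 0,"gripper": 0.85},
    {"x": 27,"y": -9,"z": 0,"ax": 0,"ay": 0,"az": 0,"gripper": 0.85},
    {"x": 27,"y": -9,"z": 0,"ax": 0,"ay": 0,"az": 0,"gripper": 0.85},
    {"x": 27,"y": -9,"z": 0,"ax": 0,"ay": 0,"az": 0,"gripper": 0.85},
    {"x": 27,"y": -9,"z": 0,"ax": 0,"ay": 0,"az": 0,"gripper": 0.85}
  ]
}}

```text
clock: 21.03
position: [0.5583, -0.0845, 0.1977]
ee_rot: [0.906, 0.424, -0.001, -0.001]
ft_force: [-0.1, -0.6, -0.1]
grip_width: 0.22
grasp_force: 29.6
```

>>> {"api": "apply_moves", "payload": {
  "rows": [
    {"x": 27,"y": -9,"z": 0,"ax": 0,"ay": 0,"az": 0,"gripper": 0.85},
    {"x": 27,"y": -9,"z": 0,"ax": 0,"ay": 0,"az": 0,"gripper": 0.85},
    {"x": 15,"y": -4,"z": 0,"ax": 0,"ay": 0,"az": 0,"gripper": 0.85},
    {"x": 5.6,"y": -0.1,"z": 0,"ax": 0,"ay": 0,"az": 0,"gripper": 0.85},
    {"x": 0,"y": 0,"z": 0,"ax": 0,"ay": 0,"az": 0,"gripper": 0.85}
  ]
}}

```text
clock: 21.45
position: [0.5895, -0.0131, 0.1979]
ee_rot: [0.905, 0.425, -0.001, -0.001]
ft_force: [-0.3, -1.1, -0.8]
grip_width: 0.221
grasp_force: 29.6
```

```bash
python3 -c "
from h import *
for i in range(4): camera('top')"; python3 st.py .5897 -.0144 .2; python3 -c "
from h import *
c=cam('scene');save(c,'s7.png',(250,140,350,245),6)
m=c['color'].astype(int);P=[.5897,-.0144]
print(proj(c,[P+[.05],P+[.1],P+[.13],P+[.1845]]).round(1))
for r in range(165,200,3): print(r,''.join('#' if x>75 else '.' for x in m[r,275:325].max(1)))"
```

```text
t 21.65 pos [ 0.5893 -0.0163  0.1988] j [ 0.44  0.34 -0.61  1.59  0.2   1.27 -0.9 ] yaw of y -40.0 F [ 0.68 -0.03 -0.51] M [0.    0.025 0.012] w 18.9 29.6
tool shift mm [ 1.7 -0.9 -1.2]
[[297.2 229. ]
 [297.2 212.2]
 [297.2 201.8]
 [297.3 181.9]]
165 ..........................###.....................
168 .................###..............................
171 ................#.......###.......................
174 ...............###.....####.......................
177 ...............###.....######.....................
180 ...........#######.....###########................
183 ..........#########################...............
186 ..........########################................
189 ..........########################................
192 ..........########################................
195 ..........########################................
198 ..........########################................
```

View pics/s7.png

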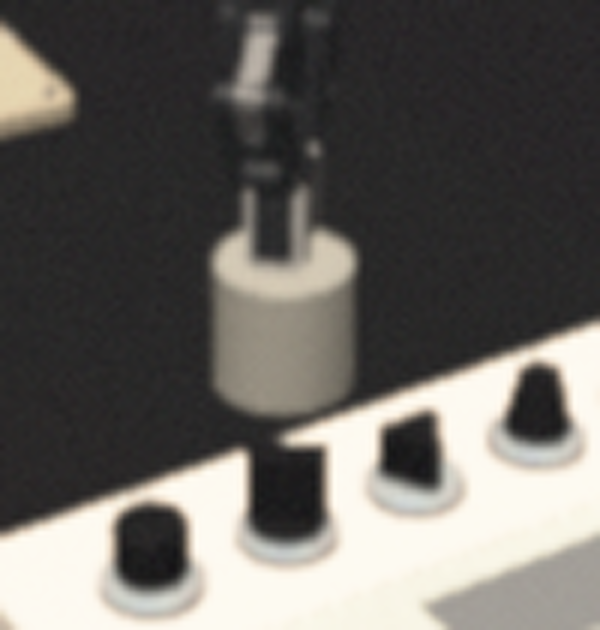

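The cap, centred at crop x 284, hangs just above the bar valve, whose collar is centred at crop x 288. A shift of about 1.7 mm is due; I'll apply it and lower gradually.

>>> {"api": "apply_moves", "payload": {
  "rows": [
    {"x": 1.7,"y": -0.9,"z": 0,"ax": 0,"ay": 0,"az": 0,"gripper": 0.85},
    {"x": 0,"y": 0,"z": 10,"ax": 0,"ay": 0,"az": 0,"gripper": 0.85},
    {"x": 0,"y": 0,"z": 10,"ax": 0,"ay": 0,"az": 0,"gripper": 0.85},
    {"x": 0,"y": 0,"z": 5,"ax": 0,"ay": 0,"az": 0,"gripper": 0.85},
    {"x": 0,"y": 0,"z": 0,"ax": 0,"ay": 0,"az": 0,"gripper": 0.85}
  ]
}}

```text
clock: 22.12
position: [0.5891, -0.0128, 0.1722]
ee_rot: [0.906, 0.424, -0.001, -0.001]
ft_force: [0.1, -1.6, -1.5]
grip_width: 0.22
grasp_force: 29.6
```

```bash
python3 -c "
from h import *
for i in range(4): camera('top')"; python3 st.py .5897 -.0144 .128
```

```text
t 22.32 pos [ 0.5904 -0.0125  0.1746] j [ 0.44  0.37 -0.61  1.62  0.22  1.23 -0.91] yaw of y -39.87 F [ 0.53  1.44 -0.31] M [-0.018  0.01  -0.008] w 18.6 29.6
tool shift mm [-1.9  0.7 46.6]
```

```bash
cat > se.py <<'E'
from h import *
P=[]
for i in range(8): camera('top'); P.append(get_obs()['position'])
print(np.round(P,4)[::2].tolist())
E
python3 se.py; python3 st.py .5897 -.0144 .128
```

```text
[[0.5904, -0.0125, 0.1747], [0.5904, -0.0125, 0.1747], [0.5903, -0.0125, 0.1746], [0.5903, -0.0126, 0.1745]]
t 22.72 pos [ 0.5902 -0.0126  0.1744] j [ 0.44  0.37 -0.61  1.62  0.22  1.23 -0.91] yaw of y -39.87 F [-0.12  0.28 -1.38] M [ 0.012 -0.01   0.004] w 18.8 29.6
tool shift mm [-1.8  0.7 46.4]
```

>>> {"api": "apply_moves", "payload": {
  "rows": [
    {"x": -1.8,"y": 0.7,"z": 0,"ax": 0,"ay": 0,"az": 0,"gripper": 0.85},
    {"x": 0,"y": 0,"z": 8,"ax": 0,"ay": 0,"az": 0,"gripper": 0.85},
    {"x": 0,"y": 0,"z": 8,"ax": 0,"ay": 0,"az": 0,"gripper": 0.85},
    {"x": 0,"y": 0,"z": 8,"ax": 0,"ay": 0,"az": 0,"gripper": 0.85},
    {"x": 0,"y": 0,"z": 0,"ax": 0,"ay": 0,"az": 0,"gripper": 0.85}
  ]
}}

```text
clock: 23.13
position: [0.5884, -0.0145, 0.1478]
ee_rot: [0.906, 0.424, -0.001, -0.001]
ft_force: [0.8, 0.7, -1.0]
grip_width: 0.219
grasp_force: 29.6
```

```bash
python3 se.py; python3 st.py .5897 -.0144 .128
```

```text
[[0.5887, -0.0144, 0.1488], [0.5895, -0.0143, 0.1501], [0.5898, -0.0143, 0.1506], [0.5898, -0.0143, 0.1507]]
t 23.53 pos [ 0.5898 -0.0144  0.1506] j [ 0.43  0.39 -0.6   1.65  0.23  1.18 -0.92] yaw of y -39.87 F [ 0.59  0.19 -0.39] M [ 0.02   0.037 -0.076] w 18.7 29.6
tool shift mm [-0.1 -0.  22.6]
```

>>> {"api": "apply_moves", "payload": {
  "rows": [
    {"x": 0,"y": 0,"z": 5,"ax": 0,"ay": 0,"az": 0,"gripper": 0.85},
    {"x": 0,"y": 0,"z": 5,"ax": 0,"ay": 0,"az": 0,"gripper": 0.85},
    {"x": 0,"y": 0,"z": 5,"ax": 0,"ay": 0,"az": 0,"gripper": 0.85},
    {"x": 0,"y": 0,"z": 3,"ax": 0,"ay": 0,"az": 0,"gripper": 0.85},
    {"x": 0,"y": 0,"z": 0,"ax": 0,"ay": 0,"az": 0,"gripper": 0.85}
  ]
}}

```text
clock: 23.95
position: [0.589, -0.0144, 0.1311]
ee_rot: [0.906, 0.424, -0.001, -0.0]
ft_force: [0.0, -1.0, -0.7]
grip_width: 0.219
grasp_force: 29.6
```

```bash
python3 se.py; python3 st.py .5897 -.0144 .1195
```

```text
[[0.5893, -0.0144, 0.1317], [0.5896, -0.0143, 0.1324], [0.5897, -0.0143, 0.1326], [0.5897, -0.0144, 0.1325]]
t 24.35 pos [ 0.5897 -0.0144  0.1325] j [ 0.43  0.4  -0.6   1.66  0.24  1.15 -0.93] yaw of y -39.87 F [-0.36  0.19 -1.42] M [ 0.018 -0.032 -0.008] w 18.8 29.6
tool shift mm [ 0.  0. 13.]
```

>>> {"api": "apply_moves", "payload": {
  "rows": [
    {"x": 0,"y": 0,"z": 2,"ax": 0,"ay": 0,"az": 0,"gripper": 0.85},
    {"x": 0,"y": 0,"z": 2,"ax": 0,"ay": 0,"az": 0,"gripper": 0.85},
    {"x": 0,"y": 0,"z": 2,"ax": 0,"ay": 0,"az": 0,"gripper": 0.85},
    {"x": 0,"y": 0,"z": 1.5,"ax": 0,"ay": 0,"az": 0,"gripper": 0.85},
    {"x": 0,"y": 0,"z": 0,"ax": 0,"ay": 0,"az": 0,"gripper": 0.85}
  ]
}}

```text
clock: 24.77
position: [0.5893, -0.0144, 0.1243]
ee_rot: [0.906, 0.424, -0.0, -0.0]
ft_force: [-1.1, -0.1, -1.2]
grip_width: 0.22
grasp_force: 29.6
```

```bash
python3 se.py; python3 st.py .5897 -.0144 .1195
```

```text
[[0.5894, -0.0144, 0.1245], [0.5896, -0.0144, 0.1248], [0.5896, -0.0144, 0.1249], [0.5896, -0.0144, 0.1249]]
t 25.17 pos [ 0.5896 -0.0144  0.1249] j [ 0.43  0.41 -0.59  1.67  0.25  1.13 -0.93] yaw of y -39.87 F [-0.09  0.92 -1.25] M [-0.036  0.003 -0.018] w 19.0 29.6
tool shift mm [0.  0.1 5.4]
```

>>> {"api": "apply_moves", "payload": {
  "rows": [
    {"x": 0,"y": 0,"z": 1.2,"ax": 0,"ay": 0,"az": 0,"gripper": 0.85},
    {"x": 0,"y": 0,"z": 1.2,"ax": 0,"ay": 0,"az": 0,"gripper": 0.85},
    {"x": 0,"y": 0,"z": 1.2,"ax": 0,"ay": 0,"az": 0,"gripper": 0.85},
    {"x": 0,"y": 0,"z": 1,"ax": 0,"ay": 0,"az": 0,"gripper": 0.85},
    {"x": 0,"y": 0,"z": 0,"ax": 0,"ay": 0,"az": 0,"gripper": 0.85}
  ]
}}

```text
clock: 25.58
position: [0.5894, -0.0144, 0.1199]
ee_rot: [0.906, 0.424, -0.0, -0.0]
ft_force: [-0.4, -0.5, -1.7]
grip_width: 0.223
grasp_force: 29.6
```

```bash
python3 se.py; python3 st.py .5897 -.0144 .1195
```

```text
[[0.5895, -0.0144, 0.12], [0.5896, -0.0144, 0.1202], [0.5896, -0.0144, 0.1202], [0.5896, -0.0144, 0.1203]]
t 25.98 pos [ 0.5896 -0.0144  0.1202] j [ 0.43  0.42 -0.59  1.68  0.25  1.13 -0.93] yaw of y -39.87 F [ 0.1   0.07 -1.17] M [ 0.062 -0.005 -0.024] w 18.8 29.6
tool shift mm [0.1 0.1 0.7]
```

No contact force so far. I'll creep down until the rim bears lightly.

>>> {"api": "apply_moves", "payload": {
  "rows": [
    {"x": 0,"y": 0,"z": 0.6,"ax": 0,"ay": 0,"az": 0,"gripper": 0.85},
    {"x": 0,"y": 0,"z": 0.6,"ax": 0,"ay": 0,"az": 0,"gripper": 0.85},
    {"x": 0,"y": 0,"z": 0,"ax": 0,"ay": 0,"az": 0,"gripper": 0.85}
  ]
}}

```text
clock: 26.23
position: [0.5898, -0.0144, 0.1194]
ee_rot: [0.906, 0.424, 0.0, 0.0]
ft_force: [-0.7, 0.3, 2.6]
grip_width: 0.217
grasp_force: 29.9
```

```bash
python3 se.py; python3 st.py .5897 -.0144 .1195; python3 av.py | cut -c1-220
```

```text
[[0.5899, -0.0144, 0.1194], [0.5899, -0.0145, 0.1194], [0.5898, -0.0145, 0.1194], [0.5899, -0.0145, 0.1194]]
t 26.63 pos [ 0.5899 -0.0145  0.1194] j [ 0.43  0.42 -0.59  1.68  0.25  1.12 -0.93] yaw of y -39.88 F [-1.17 -1.19  5.3 ] M [-0.104  0.363  0.003] w 18.8 29.9
tool shift mm [-0.1 -0.2 -0.1]
M [-0.101  0.318  0.015] sd [0.027 0.027 0.02 ] Mz [ 0.003 -0.001  0.003  0.011  0.027  0.061 -0.004  0.017] F [-0.96 -0.87  5.43] tau7 [-0.006 -0.006 -0.006 -0.006 -0.006 -0.006 -0.006 -0.006]
-39.88 26.9833
```

The rim bears with about 5 N at exactly the expected height (TCP 0.1195). I'll let go and rise.

>>> {"api": "apply_moves", "payload": {
  "rows": [
    {"x": 0,"y": 0,"z": 0,"ax": 0,"ay": 0,"az": 0,"gripper": 0.7},
    {"x": 0,"y": 0,"z": 0,"ax": 0,"ay": 0,"az": 0,"gripper": 0.55},
    {"x": 0,"y": 0,"z": 0,"ax": 0,"ay": 0,"az": 0,"gripper": 0.55},
    {"x": 0,"y": 0,"z": 0,"ax": 0,"ay": 0,"az": 0,"gripper": 0.55},
    {"x": 0,"y": 0,"z": 0,"ax": 0,"ay": 0,"az": 0,"gripper": 0.55}
  ]
}}

```text
clock: 27.45
position: [0.5895, -0.0143, 0.1188]
ee_rot: [0.906, 0.424, -0.0, -0.0]
ft_force: [-0.0, -0.3, -0.1]
grip_width: 0.449
grasp_force: 0.0
```

>>> {"api": "apply_moves", "payload": {
  "rows": [
    {"x": 0,"y": 0,"z": -8,"ax": 0,"ay": 0,"az": 0,"gripper": 0.55},
    {"x": 0,"y": 0,"z": -12,"ax": 0,"ay": 0,"az": 0,"gripper": 0.55},
    {"x": 0,"y": 0,"z": -30,"ax": 0,"ay": 0,"az": 0,"gripper": 0.55},
    {"x": 0,"y": 0,"z": -35,"ax": 0,"ay": 0,"az": 0,"gripper": 0.55},
    {"x": 0,"y": 0,"z": -20,"ax": 0,"ay": 0,"az": 0,"gripper": 0.55}
  ]
}}

```text
clock: 27.87
position: [0.5906, -0.0139, 0.2289]
ee_rot: [0.906, 0.424, 0.002, 0.001]
ft_force: [0.6, 0.2, 1.5]
grip_width: 0.448
grasp_force: 0.0
```

```bash
python3 se.py; python3 st.py; python3 -c "
from h import *
c=cam('scene');save(c,'s8.png',(240,130,370,250),5)"
```

```text
[[0.5919, -0.0138, 0.2322], [0.5907, -0.0142, 0.227], [0.5893, -0.0145, 0.224], [0.589, -0.0145, 0.2231]]
t 28.27 pos [ 0.589  -0.0144  0.223 ] j [ 0.45  0.33 -0.61  1.56  0.19  1.32 -0.89] yaw of y -39.87 F [ 0.15  0.26 -0.09] M [ 0.024 -0.01  -0.005] w 38.0 0.0
```

View pics/s8.png

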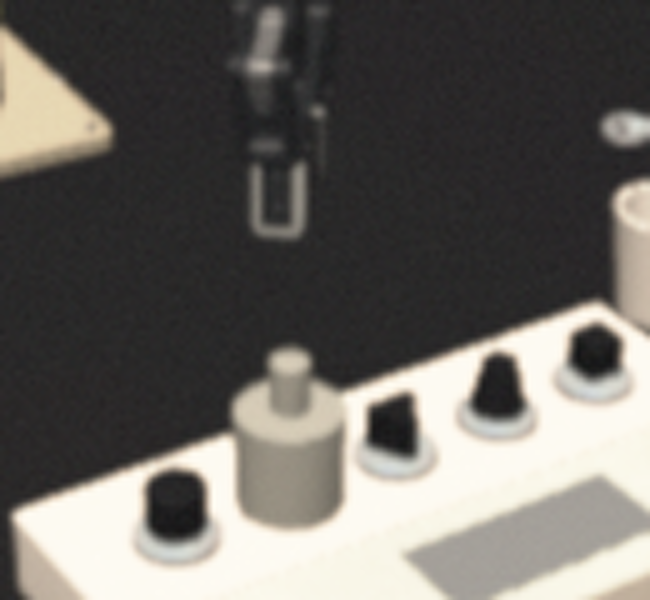

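The cap stands flat over the bar valve (crop 290,450), the neighbouring valves are as they were, and the gripper is clear.

```bash
python3 -c "
from workcell import *
print(hand_in())"
```

```text
the job is handed in; nothing more can be done
None
```

I turned the bar valve clockwise onto its seat (about 0.3 Nm, squeeze estimated at about 0.2 rad), set the grey cap flat over it and let go, and handed the job in at about 28 s; no verdict came back.

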